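# Seat the sensor mast by feel and lock it in its dock

### The job

Take the sensor mast (the post with the rectangular twin-eye head) out of the wooden stand and plug it upright into the metal-collared dock until its flange lies flat on the collar; its socket is hidden down in the dark well and off-centre, so feel for it gently with the pin, never pressing hard. Then swing the keeper on the dock over the flange to lock the mast, and let go. Leave the round mirror post standing in the stand.

Things in the scene. Friction and masses are not known exactly. Their poses are not given: they have to be found in the camera images.
- mast_centre (a point): Sensor mast, 104 mm tall, 0.1 to 0.2 kg; point on its axis half-way up, at the underside of its flange; z up the mast. Above: an aluminium flange (60 mm diameter, 6 mm thick), a 20 mm round stem, a rectangular head. Below: the steel pin. At the start it stands upright in a hole of the stand, its flange on the stand's top.
- mast_head (a point): Centre of the mast's grey head, 39 mm above mast_centre: 22 mm along the mast's x, 32 mm along its y, 26 mm high. Grip it across the 32 mm, on the flat +y and -y faces; two round eyes stick out 5 mm from the -x face.
- mast_tip (a point): Foot of the mast's steel pin, 52 mm below mast_centre. The pin is 12 mm in diameter with a 1 mm chamfer at the foot. It must not be pressed against anything with more than 30 N.
- mirror_post_centre (a point): The other post in the stand, to be left there: the same pin and flange, but a round 34 mm mirror disc on top. Point on its axis at the underside of its flange. It and the mast stand 90 mm apart; which hole holds which varies.
- stand: Fixed wooden storage block, 80 mm along its x, 180 mm along its y, 60 mm high; origin at the centre of its underside. Two 17 mm holes at y = -45 and +45 mm.
- dock_top (a point): Fixed dock for the mast: a grey base 80 x 80 mm with a 24 mm ledge on its +y side, on it an aluminium collar 68 mm in diameter with a dark round well in it, 28 mm in diameter and 30 mm deep. Point: middle of the collar's top face, 60 mm above the table; axes are the dock's, z up. The seated mast's flange lies on the collar.
- well_floor (a point): Middle of the well's flat, rigid black floor, 30 mm below dock_top. In the floor is a blind round hole, 13.5 mm in diameter, 24 mm deep, 1 mm chamfer; its centre lies up to 5.5 mm from this point, in a different place each time, not measured and hidden under the flange. With the pin on the floor the flange is 22 mm above the collar.
- keeper (a joint): Angle (rad) of the keeper, a flat steel bar on an upright pivot at x = 0, y = 46 mm of the dock frame, its underside 9 mm above the collar. At 0 (start 0 to 0.25) its 28 mm arm points to the dock's +x, clear of the flange. It turns clockwise from above up to 1.6, the arm then pointing to -y, over the seated flange: locked above 1.2. It stays where left.
- keeper_peg (a point): Middle of the upright black peg (10 mm in diameter, from 15 to 41 mm above the collar's top) at the end of the keeper's tail, 40 mm from the pivot, opposite the arm. At joint 0 it is on the pivot's -x side, at 1.6 on its +y side (dock axes). A sideways push of about 1 N swings the keeper.

How it is judged:
On the way, in this order (a step that is already met when the one before it is completed fails the run):
1. the mast is fully seated upright in the dock, flange on the collar (z of mast_centre in the frame of dock_top between -0.004 and 0.003 m and horizontal distance between mast_centre and dock_top below 0.009 m and angle between mast_centre's own z axis and vertical below 0.06 rad), for 0.2 s.
2. the keeper is swung over the flange (all of step 1 and value of joint keeper above 1.2 rad), for 0.2 s.
At the end, for the whole second after the job is handed in: The mast stands in the dock within 9 mm of the collar's axis and 0.06 rad of upright, with its flange down on the collar (within 3 mm), the keeper is turned past 1.2 rad, the mirror post still stands upright in the stand, and nothing is held (all of step 2 and horizontal distance between mirror_post_centre and stand below 0.06 m and angle between mirror_post_centre's own z axis and vertical below 0.15 rad); the robot touches nothing.
It fails at once if the mast's pin is pressed against something with more than 30 N (contact force between mast_c0 and anything else above 30 N).
It fails at once if the mirror post is pulled out or knocked over (distance of mirror_post_centre from where it was at the start of the episode above 0.03 m or angle between mirror_post_centre's own z axis and vertical above 0.5 rad).
It also fails if it takes over 67 s, if anything falls off the work surface, if the arm or the gripper's body presses on something with over 40 N, if the wrist force passes 120 N, or if a joint passes its speed limit or range.

### The arm

A 7-joint arm with a two-finger parallel gripper is mounted at the origin on the work surface. World frame = base frame: x ahead of the robot, y to its left, z up, the work surface at z = 0. Lengths are in m, angles in rad, forces in N, time in s.
With the tool pointing down it reaches from about 0.425 to 0.95 m from the base axis. Payload 4.7 kg.
Tool frame: the origin (TCP) lies midway between the tips of the shut fingers; the grasp point (between the pads) lies 19 mm behind it (env.tcp_to_grasp is the distance from the TCP to the grasp point, in m); y points along the fingers, z is the direction in which the jaws open and shut, and the axes are right-handed (so a half turn about y gives the same grasp; the last joint's range is limited). The gripper opens to 87 mm and grips with 3 to 60 N. Pads are 19 mm wide; open, the fingers measure 117 mm over their backs; the gripper's body (75 mm by 190 mm) begins 51 mm behind the grasp point.
Start: joints at [1.226, 0.469, -0.049, 1.532, 0.024, 1.141, -0.082], TCP at [0.21, -0.642, 0.223] pointing down, gripper open.
Joint ranges: [-2.59, 2.59], [-0.33, 1.99], [-1.39, 1.29], [0.1, 2.45], [-1.04, 4.18], [0.21, 1.99], [-2.66, 2.66]. Speed limits (rad/s): [2.57, 2.57, 3.14, 3.14, 3.14, 3.14, 3.14].

### API

Orientations are given as a rotation vector (axis times angle).
In Python, from workcell import env gives the robot as it stands. The module is installed in compiled form; this text tells all that it offers.
- The arm moves only by the shell command python3 -m inch 'ROWS' [FORCE]. ROWS is JSON, a list of rows, each an object of numbers: "rx", "ry", "rz": the turn, a rotation vector about the tool's x, y, z in rad; "tx", "ty", "tz": the shift along the tool's x, y, z in mm; "grip": the opening, from 0 (shut) to 1 (fully open). In form: [{"rx": .., "ry": .., "rz": .., "tx": .., "ty": .., "tz": .., "grip": ..}, ...]. A call has 1 to 12 rows; each row shifts and turns the commanded pose from where the row before left it, along the tool's axes as they then stand; what a row does not reach is not made up. A row lasts 1/12 s, in which the tool goes at most 41.7 mm and 7.16 degrees, less where a joint would pass 70% of its speed; a pose out of reach is approached as far as the arm can. A call with a gripper value outside its range is refused whole. The fingers move at their own pace and stop on an object; FORCE is the grip in N (left out, the last holds). Time passes only in rows, so rows that do not move let the fingers close. It gives the time, the measured TCP pose, the force and the opening at its end, in the units of the state.
- env.get_obs(): the state, without advancing time (a new reading comes with each control period).
- env.read_camera(name): name is "scene" or "side" or "wrist"; returns a dict with "img" (384x512x3 uint8, blue, green, red), "fov_y" (degrees; the focal length in pixels is half the picture's height over the tangent of half this angle, whatever the lens; pixels are square), "cx", "cy" (the principal point, pixels), "origin" and "orientation" of the camera in the world. Camera axes: x right, y down, z forward; pixel columns grow to the right and rows downward; lengths in m; the calibration is good to about 2 mm. The wrist camera is an equidistant fisheye: a pixel r from the principal point sees the ray r / f radians off the axis. A picture is of the moment at which its call begins. There is no depth.
- env.hand_in(): hands the job in, once; it reports no verdict.
Trained networks look in a picture, given as the dict that the camera call returned (one of the last four; its "shot" number tells which), for a name from the list of things; names that differ only in an ending like _2 or _b are one class to them, and where a whole thing is asked for, a point or a joint stands for the part that bears it (a point fixed in the world has none). Each returns a list of dicts, best first, with "score" (0 to 1); they miss things now and then, are a little off and sometimes report something else, mostly with a low value. They report only what shows in the picture. A call takes as long as a camera call.
- env.regions_of(target, picture): "mask" (384x512 bool, what is visible of it) and "box" ([left, top, width, height] in pixels, round what is visible of it).
- env.place_of(target, picture): "xy" ([column, row] in pixels: a listed point, or the origin of a listed thing).
The state is a dict: "time_s": time; "q": joint angles; "qd": joint speeds; "effort": joint torques, N m; "tcp_pos": TCP position; "ee_rot": TCP orientation; "ft_force": force on the tool from outside, world axes, zero at the start; "torque": the same for the moment, N m; "gripper_width": finger opening in m.
Only numpy, scipy, OpenCV 4.12 (cv2) and the standard library are available. Lean on these libraries where they do the work, as an engineer would, in place of code of your own. Each camera call takes 0.05 s, during which the arm holds its last target.

## Working session

There is one attempt and no reset: what is moved stays moved. The work goes in short steps, Python scripts to look and compute and a shell command to move; the robot and the scene stay as the last step left them, time stands still between calls to the robot, and variables do not carry over. Pictures are saved under pics/ and viewed, and the job is handed in when it is done.

```bash
mkdir -p pics
cat > h.py <<'E'
import numpy as np, cv2
from scipy.spatial.transform import Rotation as R
from workcell import env
def shot(n,tag=None):
    p=env.read_camera(n)
    if tag: cv2.imwrite(f'pics/{tag}.png',p['img'])
    return p
def rot(o):
    o=np.array(o,float)
    return o if o.shape==(3,3) else R.from_rotvec(o).as_matrix() if o.size==3 else R.from_quat(o).as_matrix()
def ray(p,xy):
    f=p['img'].shape[0]/2/np.tan(np.radians(p['fov_y'])/2)
    u=(np.array(xy,float)-[p['cx'],p['cy']])
    if p.get('name','')=='wrist' or p.get('fish'):
        r=np.linalg.norm(u);a=r/f
        d=np.array([*(u/max(r,1e-9)*np.sin(a)),np.cos(a)])
    else: d=np.array([*(u/f),1.]);d/=np.linalg.norm(d)
    return np.array(p['origin']),rot(p['orientation'])@d
def tri(rs):
    A=np.zeros((3,3));b=np.zeros(3)
    for o,d in rs:
        M=np.eye(3)-np.outer(d,d);A+=M;b+=M@o
    x=np.linalg.solve(A,b)
    return x,[np.linalg.norm((np.eye(3)-np.outer(d,d))@(x-o)) for o,d in rs]
def atz(r,z):
    o,d=r;return o+d*(z-o[2])/d[2]
E
python3 - <<'E'
from h import *
s=env.get_obs();print(s)
P={}
for n in ['scene','side','wrist']:
    p=shot(n,n+'0');p['fish']=n=='wrist';P[n]=p
    print(n,{k:v for k,v in p.items() if k!='img'})
for t in ['mast_centre','mast_head','mirror_post_centre','stand','dock_top','well_floor','keeper_peg','mast_tip','keeper']:
    rs=[]
    for n,p in P.items():
        r=env.place_of(t,p)
        print(t,n,[(np.round(x['xy'],1).tolist(),round(x['score'],2)) for x in r[:3]])
        if r and r[0]['score']>.4: rs.append(ray(p,r[0]['xy']))
    if len(rs)>1: print('   ',*tri(rs))
E
```

```text
{'time_s': 0.0, 'q': array([ 1.22611017,  0.46945022, -0.04860994,  1.53369208,  0.02411114,
        1.14095623, -0.08228559]), 'qd': array([0.00064166, 0.00074347, 0.00111168, 0.00112744, 0.00108037,
       0.00134421, 0.00040764]), 'effort': array([ 6.44722309e-05, -5.07974732e+01, -8.06937483e-02, -2.36153448e+01,
       -6.13870681e-02,  3.80162965e-02,  1.92912380e-04]), 'tcp_pos': array([ 0.20946411, -0.64105845,  0.22149433]), 'ee_rot': array([-0.3270176 ,  2.05299458, -2.04908338]), 'ft_force': array([-0.04118324,  0.38290315, -0.08836127]), 'torque': array([0.01658453, 0.01190601, 0.01168382]), 'gripper_width': 0.08738144378449166}
scene {'fov_y': 44.55305645482215, 'cx': 258.07323020169196, 'cy': 190.8688253621954, 'origin': array([1.25962238, 0.20185363, 0.86164434]), 'orientation': array([-1.58130902, -2.0032153 ,  0.80625304]), 'shot': 1, 'fish': False}
side {'fov_y': 44.03274813467202, 'cx': 263.8402000587515, 'cy': 191.00552354475926, 'origin': array([0.38728735, 0.89553171, 0.59390686]), 'orientation': array([-0.16525298,  2.64536645, -1.5596882 ]), 'shot': 2, 'fish':
[... 1355 characters left out ...]
839137)]
well_floor scene [([309.8, 207.8], 0.78), ([168.6, 198.6], 0.71)]
well_floor side [([250.9, 256.8], 0.67)]
well_floor wrist []
    [0.50888333 0.14795635 0.02759843] [np.float64(0.0006218878900168554), np.float64(0.0006218878900168551)]
keeper_peg scene [([332.4, 181.4], 0.69)]
keeper_peg side [([266.4, 244.2], 0.78)]
keeper_peg wrist []
    [0.47281478 0.1901883  0.09091717] [np.float64(0.0008252633113848599), np.float64(0.0008252633113849051)]
mast_tip scene []
mast_tip side []
mast_tip wrist []Traceback (most recent call last):
  File "<stdin>", line 10, in <module>
ValueError: it knows: dock_top, keeper_peg, mast_centre, mast_head, mast_tip, mirror_post_centre, stand, well_floor
```

Run:
```python
import cv2,numpy as np
a=cv2.imread('pics/scene0.png');b=cv2.imread('pics/side0.png')
A=cv2.resize(a[140:240,110:370],None,fx=3,fy=3,interpolation=2)
B=cv2.resize(b[110:300,170:370],None,fx=3,fy=3,interpolation=2)
cv2.imwrite('pics/A.png',A);cv2.imwrite('pics/B.png',B)
```

```text
(no output)
```

View pics/scene0.png

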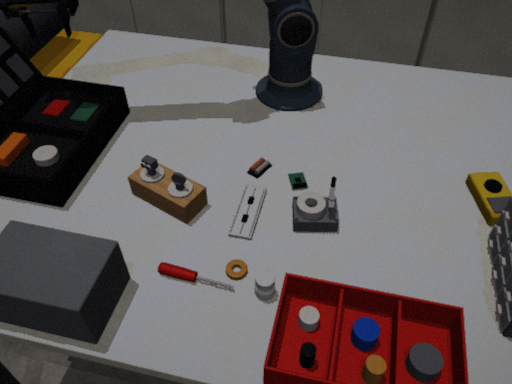

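View pics/A.png

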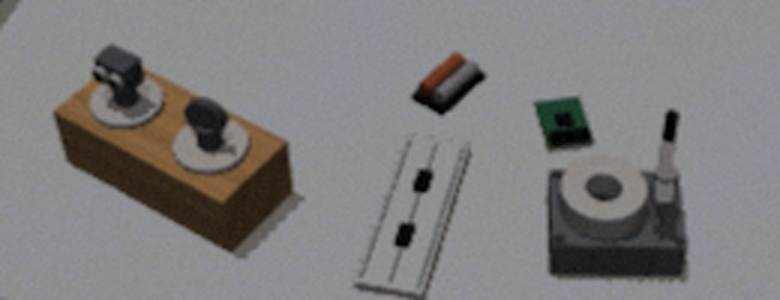

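View pics/B.png

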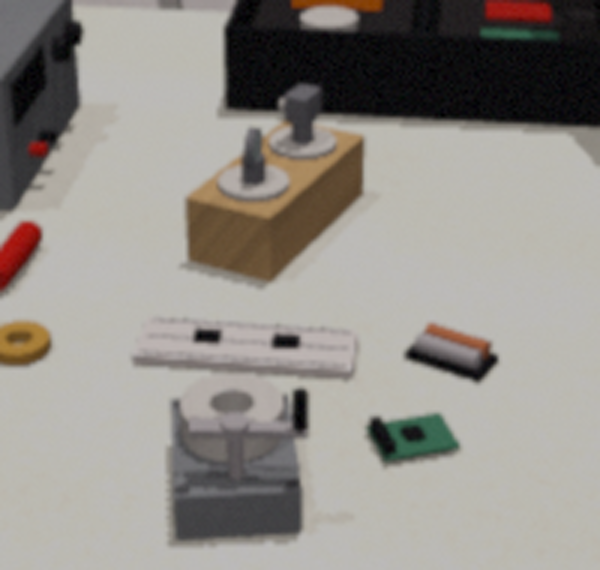

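View pics/wrist0.png

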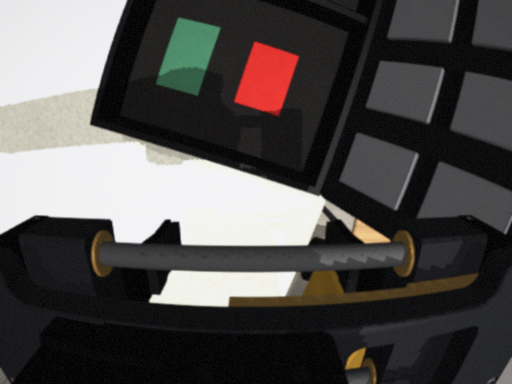

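The mast is in the far-left hole of the stand, at about (149,174) in scene. The mirror post is at (181,188), the dock at (311,200) and the peg at (332,181). Next I'll move the wrist camera over the stand.

Run:
```python
from h import *
s=env.get_obs();T=rot(s['ee_rot']);print(T.round(3))
p=shot('wrist');C=rot(p['orientation']);print(C.round(3))
print('cam in tool',T.T@(p['origin']-s['tcp_pos']),(T.T@C).round(3))
tgt=np.array([.50,-.25,.30]);print('to go mm',T.T@(tgt-s['tcp_pos'])*1000)
```

```text
[[-0.951  0.     0.311]
 [-0.311 -0.    -0.951]
 [-0.    -1.     0.   ]]
[[ 0.31  -0.919 -0.243]
 [-0.951 -0.3   -0.079]
 [ 0.     0.255 -0.967]]
cam in tool [-0.07097631 -0.16179428  0.00021062] [[ 0.     0.967  0.255]
 [-0.    -0.255  0.967]
 [ 1.    -0.     0.   ]]
to go mm [-397.5902971   -77.42238832 -282.08817412]
```

```bash
python3 -m inch '[{"tx":-32,"ty":-10,"tz":-23},{"tx":-32,"ty":-10,"tz":-23},{"tx":-32,"ty":-7,"tz":-23},{"tx":-32,"ty":-7,"tz":-23},{"tx":-33,"ty":-7,"tz":-23},{"tx":-33,"ty":-7,"tz":-23},{"tx":-33,"ty":-7,"tz":-23},{"tx":-33,"ty":-7,"tz":-23},{"tx":-33,"ty":-5,"tz":-24},{"tx":-33,"ty":-5,"tz":-24},{"tx":-33,"ty":-5,"tz":-24},{"tx":-33,"ty":0,"tz":-24}]' 25
cat > meas.py <<'E'
from h import *
import sys
tag=sys.argv[1]; names=sys.argv[2:]
s=env.get_obs();print(s['time_s'],s['tcp_pos'].round(4))
P={}
for n in ['scene','side','wrist']:
    p=shot(n,tag+n);p['fish']=n=='wrist';P[n]=p
for t in names:
    rs=[];
    for n,p in P.items():
        r=env.place_of(t,p)
        print(t,n,[(np.round(x['xy'],1).tolist(),round(x['score'],2)) for x in r[:2]])
        if r and r[0]['score']>.4: rs.append(ray(p,r[0]['xy']))
    if len(rs)>1:
        x,e=tri(rs);print('   ',x.round(4),np.round(e,4))
        print('   wrist at z:',[ (z,atz(rs[-1],z).round(4).tolist()) for z in (.06,.099)])
E
python3 meas.py m1 mast_centre mast_head mirror_post_centre
```

```text
1.4 [ 0.2097 -0.6416  0.2225]
mast_centre scene [([148.5, 173.2], 0.62)]
mast_centre side [([268.4, 159.2], 0.69)]
mast_centre wrist []
    [ 0.5192 -0.2521  0.0567] [0.0047 0.0047]
   wrist at z: [(0.06, [0.5201, -0.2358, 0.06]), (0.099, [0.5104, -0.1532, 0.099])]
mast_head scene [([149.1, 159.4], 0.84)]
mast_head side [([268.8, 146.9], 0.79)]
mast_head wrist []
    [ 0.516  -0.2436  0.0985] [0.007 0.007]
   wrist at z: [(0.06, [0.5284, -0.3161, 0.06]), (0.099, [0.5181, -0.2276, 0.099])]
mirror_post_centre scene [([179.9, 191.1], 0.61)]
mirror_post_centre side [([256.5, 174.1], 0.72)]
mirror_post_centre wrist []
    [ 0.5433 -0.1649  0.0483] [0.0022 0.0022]
   wrist at z: [(0.06, [0.5392, -0.1459, 0.06]), (0.099, [0.5281, -0.0698, 0.099])]$[0]: bad value
```

View pics/m1wrist.png

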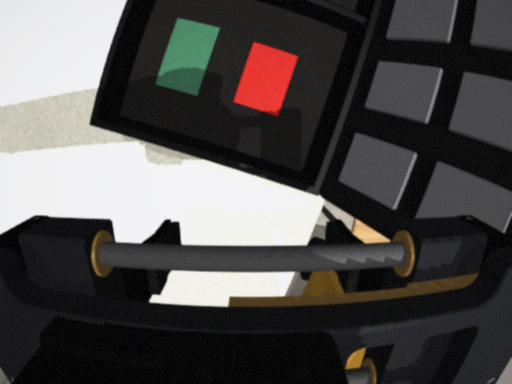

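Refused, so rows probably need every field.

```bash
python3 -m inch '[{"rx":0,"ry":0,"rz":0,"tx":-32,"ty":-10,"tz":-23,"grip":1},{"rx":0,"ry":0,"rz":0,"tx":-32,"ty":-10,"tz":-23,"grip":1},{"rx":0,"ry":0,"rz":0,"tx":-32,"ty":-7,"tz":-23,"grip":1},{"rx":0,"ry":0,"rz":0,"tx":-32,"ty":-7,"tz":-23,"grip":1},{"rx":0,"ry":0,"rz":0,"tx":-33,"ty":-7,"tz":-23,"grip":1},{"rx":0,"ry":0,"rz":0,"tx":-33,"ty":-7,"tz":-23,"grip":1},{"rx":0,"ry":0,"rz":0,"tx":-33,"ty":-7,"tz":-23,"grip":1},{"rx":0,"ry":0,"rz":0,"tx":-33,"ty":-7,"tz":-23,"grip":1},{"rx":0,"ry":0,"rz":0,"tx":-33,"ty":-5,"tz":-24,"grip":1},{"rx":0,"ry":0,"rz":0,"tx":-33,"ty":-5,"tz":-24,"grip":1},{"rx":0,"ry":0,"rz":0,"tx":-33,"ty":-5,"tz":-24,"grip":1},{"rx":0,"ry":0,"rz":0,"tx":-33,"ty":0,"tz":-24,"grip":1}]' 25
python3 meas.py m2 mast_centre mast_head mirror_post_centre
```

```text
time_s: 3.0
tcp_pos: [0.4967, -0.2522, 0.3011]
ee_rot: [-0.324, 2.048, -2.052]
ft_force: [1.0, -1.6, -0.4]
gripper_width: 0.0872
3.0 [ 0.4967 -0.2522  0.3011]
mast_centre scene [([150.6, 174.0], 0.87)]
mast_centre side [([272.5, 160.8], 0.87)]
mast_centre wrist [([255.0, 156.8], 0.9)]
    [ 0.5132 -0.2469  0.0527] [0.0046 0.0034 0.0046]
   wrist at z: [(0.06, [0.517, -0.243, 0.06]), (0.099, [0.5218, -0.2411, 0.099])]
mast_head scene [([148.6, 163.0], 0.63), ([151.8, 175.0], 0.54)]
mast_head side [([269.8, 143.7], 0.77)]
mast_head wrist [([258.3, 160.4], 0.56)]
    [ 0.5186 -0.2463  0.099 ] [0.001  0.0012 0.0004]
   wrist at z: [(0.06, [0.5138, -0.2489, 0.06]), (0.099, [0.5189, -0.2464, 0.099])]
mirror_post_centre scene [([181.3, 189.7], 0.64)]
mirror_post_centre side [([253.9, 169.0], 0.61)]
mirror_post_centre wrist [([206.1, 118.1], 0.81)]
    [ 0.5481 -0.1611  0.0617] [0.0055 0.0039 0.0029]
   wrist at z: [(0.06, [0.5464, -0.1632, 0.06]), (0.099, [0.5483, -0.169, 0.099])]
```

```bash
sleep 1
```

```text
(no output)
```

View pics/m2wrist.png

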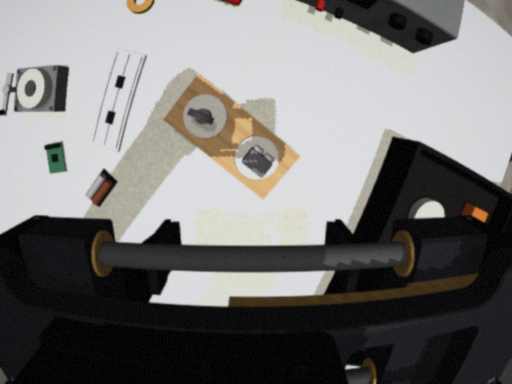

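Run:
```python
import cv2
a=cv2.imread('pics/m2wrist.png')
cv2.imwrite('pics/m2z.png',cv2.resize(a[75:200,150:310],None,fx=4.5,fy=4.5,interpolation=2))
```

```text
(no output)
```

View pics/m2z.png

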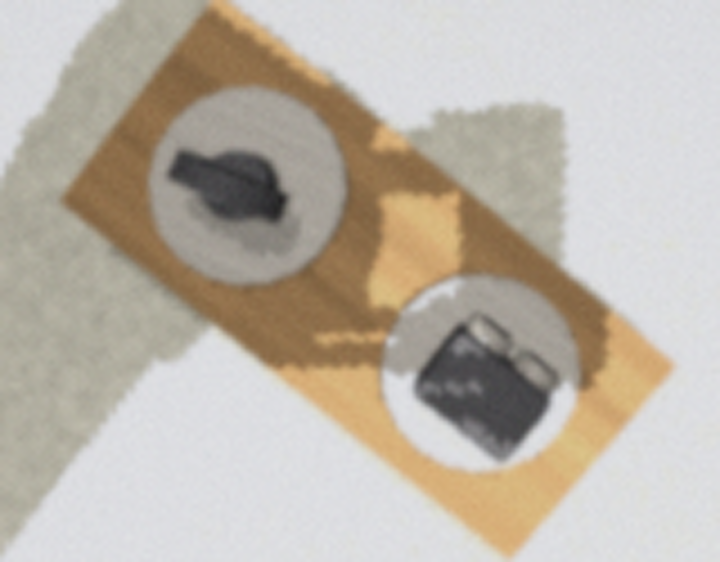

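In the wrist picture the head is at about (257,158), its eyes facing up-right. Its long side runs about 40° in the image, along the stand's long side.

```bash
cat > w.py <<'E'
from h import *
import pickle
E
python3 - <<'E'
from h import *
s=env.get_obs();T=rot(s['ee_rot'])
p=shot('wrist','m3wrist');p['fish']=True
m=[env.regions_of(t,p) for t in ('mast_head','mirror_post_centre','stand')]
for r in m: print([(x['box'],round(x['score'],2),x['mask'].sum()) for x in r[:2]])
def px(z): return np.array(z)/4.5+[150,75]
c=[atz(ray(p,px(q)),.112) for q in [(417,385),(505,460),(553,400),(468,322)]]
c=np.array(c);print(c.round(4),c.mean(0))
for a,b in((0,1),(3,2)): 
    d=c[b]-c[a];print('long',np.linalg.norm(d),np.degrees(np.arctan2(d[1],d[0])))
for a,b in((1,2),(0,3)): 
    d=c[b]-c[a];print('short',np.linalg.norm(d),np.degrees(np.arctan2(d[1],d[0])))
st=[atz(ray(p,px(q)),.06) for q in [(65,200),(510,558),(673,368),(212,0)]]
for a,b in((0,1),(3,2)):
    d=st[b]-st[a];print('stand',np.linalg.norm(d),np.degrees(np.arctan2(d[1],d[0])),st[a])
fl=[atz(ray(p,px(q)),.066) for q in [(481,372),(248,185)]];print('flange centres',fl)
print('toolz angle',np.degrees(np.arctan2(T[1,2],T[0,2])))
E
```

```text
[([227.3, 130.7, 45.6, 44.1], 0.97, np.int64(1597))]
[([180.1, 91.1, 35.8, 41.6], 0.77, np.int64(1478))]
[([156.6, 69.9, 137.6, 122.3], 0.57, np.int64(4667))]
[[ 0.5091 -0.2379  0.112 ]
 [ 0.497  -0.2664  0.112 ]
 [ 0.5164 -0.2733  0.112 ]
 [ 0.5291 -0.2456  0.112 ]] [ 0.51288012 -0.2558074   0.112     ]
long 0.030871162984412403 -112.9462089135439
long 0.030551544096686797 -114.60134629947609
short 0.02056057481220937 -19.814679340746615
short 0.021426909702883874 -20.831057975232874
stand 0.17725553905109373 -111.77175045766091 [ 0.52390817 -0.11810354  0.06      ]
stand 0.17869914818342064 -111.0497023460302 [ 0.59465947 -0.14427376  0.06      ]
flange centres [array([ 0.51163452, -0.25555702,  0.066     ]), array([ 0.54415262, -0.17278678,  0.066     ])]
toolz angle -72.00540243087416
```

```bash
python3 -m inch '[{"rx":0,"ry":0.116,"rz":0,"tx":0,"ty":10,"tz":0,"grip":0.8},{"rx":0,"ry":0.116,"rz":0,"tx":0,"ty":20,"tz":0,"grip":0.8},{"rx":0,"ry":0.116,"rz":0,"tx":0,"ty":25,"tz":0,"grip":0.8},{"rx":0,"ry":0.116,"rz":0,"tx":0,"ty":25,"tz":0,"grip":0.8},{"rx":0,"ry":0.116,"rz":0,"tx":0,"ty":25,"tz":0,"grip":0.8},{"rx":0,"ry":0.118,"rz":0,"tx":0,"ty":15,"tz":0,"grip":0.8},{"rx":0,"ry":0,"rz":0,"tx":-15.5,"ty":0,"tz":-2,"grip":0.8},{"rx":0,"ry":0,"rz":0,"tx":0,"ty":0,"tz":0,"grip":0.8}]'
python3 meas.py m4 mast_centre mast_head mirror_post_centre
python3 -c "
import cv2
a=cv2.imread('pics/m4wrist.png')
cv2.imwrite('pics/m4z.png',cv2.resize(a[60:260,130:390],None,fx=3,fy=3,interpolation=2))"
```

```text
time_s: 4.47
tcp_pos: [0.5119, -0.2576, 0.1785]
ee_rot: [-0.388, -2.013, 2.012]
ft_force: [1.0, -0.2, 0.9]
gripper_width: 0.0694
4.4667 [ 0.5119 -0.2576  0.1785]
mast_centre scene [([150.9, 172.8], 0.68)]
mast_centre side [([268.6, 160.2], 0.91)]
mast_centre wrist [([236.0, 191.9], 0.83), ([203.5, 179.2], 0.36)]
    [ 0.5171 -0.2431  0.059 ] [0.0058 0.0057 0.003 ]
   wrist at z: [(0.06, [0.5151, -0.241, 0.06]), (0.099, [0.5236, -0.2469, 0.099])]
mast_head scene [([147.8, 165.1], 0.94)]
mast_head side [([269.4, 144.1], 0.6)]
mast_head wrist [([237.0, 197.2], 0.64)]
    [ 0.52   -0.2468  0.0966] [0.0034 0.0022 0.0019]
   wrist at z: [(0.06, [0.5098, -0.2398, 0.06]), (0.099, [0.519, -0.2459, 0.099])]
mirror_post_centre scene [([182.8, 188.4], 0.74)]
mirror_post_centre side [([255.9, 171.6], 0.72)]
mirror_post_centre wrist [([149.4, 193.9], 0.66)]
    [ 0.5445 -0.1565  0.0595] [0.0019 0.0028 0.0019]
   wrist at z: [(0.06, [0.5464, -0.1575, 0.06]), (0.099, [0.5506, -0.1749, 0.099])]
```

View pics/m4z.png

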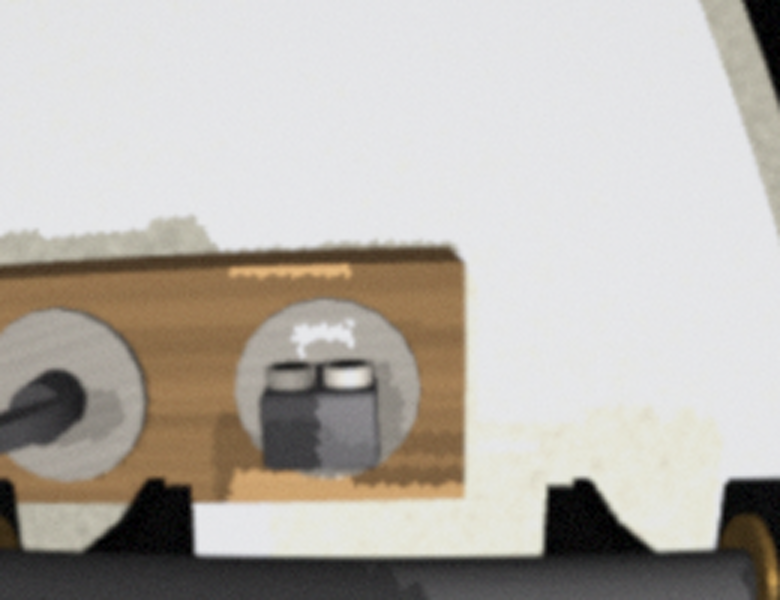

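Run:
```python
from h import *
s=env.get_obs();T=rot(s['ee_rot'])
p=shot('wrist','m5');p['fish']=True
c=np.array([atz(ray(p,np.array(q)/3+[130,60]),.112) for q in [(262,392),(380,392),(378,470),(264,468)]])
print(c.round(4),c.mean(0),np.linalg.norm(c[1]-c[0]),np.linalg.norm(c[2]-c[1]))
f=[atz(ray(p,np.array(q)/3+[130,60]),.066) for q in [(327,388),(55,395)]];print('flange',f)
d=c[1]-c[0];print(np.degrees(np.arctan2(d[1],d[0])),np.degrees(np.arctan2(T[1,2],T[0,2])))
for h in ([.519,-.2465],c.mean(0)[:2],f[0][:2]): print(T.T@np.array([*(h-s['tcp_pos'][:2]),0])*1e3)
# finger midpoint check: project tcp
q=rot(p['orientation']).T@(s['tcp_pos']-p['origin']);th=np.arctan2(np.hypot(*q[:2]),q[2]);ff=192/np.tan(np.radians(p['fov_y'])/2)
print('tcp px',np.array([p['cx'],p['cy']])+ff*th*q[:2]/np.hypot(*q[:2]))
for r in env.regions_of('mast_head',p)[:1]:
    print(r['box'],r['score'])
```

```text
[[ 0.5325 -0.2355  0.112 ]
 [ 0.5208 -0.2647  0.112 ]
 [ 0.5006 -0.2561  0.112 ]
 [ 0.5127 -0.2273  0.112 ]] [ 0.51665443 -0.24587638  0.112     ] 0.03147569978199331 0.021931521009803546
flange [array([ 0.51718587, -0.24571089,  0.066     ]), array([ 0.54911955, -0.16034459,  0.066     ])]
-111.93667616259745 -111.90131974611703
[-3.80982736e+00  4.62200948e-04 -1.35776637e+01]
[-1.40093143e+00 -4.37875613e-04 -1.32813564e+01]
[-1.83228215e+00 -2.98608721e-04 -1.36331328e+01]
tcp px [253.66307126 239.02052231]
[209.8, 159.1, 59.6, 58.7] 0.93
```

```bash
python3 -m inch '[{"rx":0,"ry":0,"rz":0,"tx":-2,"ty":0,"tz":-13.4,"grip":0.8},{"rx":0,"ry":0,"rz":0,"tx":0,"ty":20,"tz":0,"grip":0.8},{"rx":0,"ry":0,"rz":0,"tx":0,"ty":20,"tz":0,"grip":0.8},{"rx":0,"ry":0,"rz":0,"tx":0,"ty":20,"tz":0,"grip":0.8},{"rx":0,"ry":0,"rz":0,"tx":0,"ty":20,"tz":0,"grip":0.8},{"rx":0,"ry":0,"rz":0,"tx":0,"ty":17,"tz":0,"grip":0.8},{"rx":0,"ry":0,"rz":0,"tx":0,"ty":0,"tz":0,"grip":0.8}]'
python3 - <<'E'
from h import *
p=shot('wrist','m6');shot('side','m6s')
a=cv2.imread('pics/m6s.png');b=p['img'][60:310,130:390]
cv2.imwrite('pics/m6z.png',np.hstack([cv2.resize(b,(400,384)),cv2.resize(a[100:200,210:320],(400,384))]))
E
```

```text
time_s: 5.75
tcp_pos: [0.5148, -0.245, 0.0792]
ee_rot: [-0.382, -2.011, 2.008]
ft_force: [0.1, 0.1, 0.2]
gripper_width: 0.07
```

View pics/m6z.png

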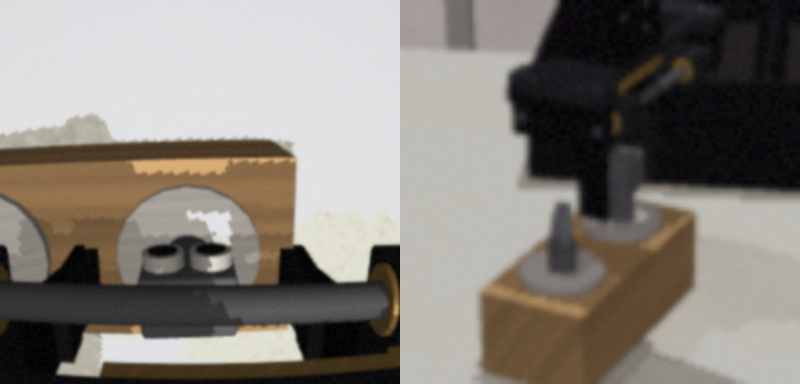

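The head (x≈187) is centred between the fingers (97 and 282) in the left half. Closing.

```bash
python3 -m inch '[{"rx":0,"ry":0,"rz":0,"tx":0,"ty":0,"tz":0,"grip":0.3},{"rx":0,"ry":0,"rz":0,"tx":0,"ty":0,"tz":0,"grip":0.2},{"rx":0,"ry":0,"rz":0,"tx":0,"ty":0,"tz":0,"grip":0.2},{"rx":0,"ry":0,"rz":0,"tx":0,"ty":0,"tz":0,"grip":0.2},{"rx":0,"ry":0,"rz":0,"tx":0,"ty":0,"tz":0,"grip":0.2},{"rx":0,"ry":0,"rz":0,"tx":0,"ty":0,"tz":0,"grip":0.2}]' 40
```

```text
time_s: 6.35
tcp_pos: [0.5175, -0.2461, 0.0829]
ee_rot: [-0.39, -2.012, 2.013]
ft_force: [0.1, 0.3, 0.6]
gripper_width: 0.0376
```

```bash
python3 -m inch '[{"rx":0,"ry":0,"rz":0,"tx":0,"ty":0,"tz":0,"grip":0.2},{"rx":0,"ry":0,"rz":0,"tx":0,"ty":0,"tz":0,"grip":0.2},{"rx":0,"ry":0,"rz":0,"tx":0,"ty":0,"tz":0,"grip":0.2}]' 40
python3 -c "
from h import *
for i in range(3):
    s=env.get_obs();print(s['tcp_pos'],s['gripper_width'],s['ft_force'])"
```

```text
time_s: 6.6
tcp_pos: [0.5174, -0.246, 0.0828]
ee_rot: [-0.39, -2.012, 2.012]
ft_force: [-0.4, 0.6, 3.2]
gripper_width: 0.0318
[ 0.51743186 -0.24597357  0.08277594] 0.03179285073830374 [-0.40410525  0.58301473  3.23079703]
[ 0.51743186 -0.24597357  0.08277594] 0.03179285073830374 [-0.40410525  0.58301473  3.23079703]
[ 0.51743186 -0.24597357  0.08277594] 0.03179285073830374 [-0.40410525  0.58301473  3.23079703]
```

```bash
python3 -m inch '[{"rx":0,"ry":0,"rz":0,"tx":0,"ty":-8,"tz":0,"grip":0.2},{"rx":0,"ry":0,"rz":0,"tx":0,"ty":-15,"tz":0,"grip":0.2},{"rx":0,"ry":0,"rz":0,"tx":0,"ty":-20,"tz":0,"grip":0.2},{"rx":0,"ry":0,"rz":0,"tx":0,"ty":-22,"tz":0,"grip":0.2},{"rx":0,"ry":0,"rz":0,"tx":0,"ty":-22,"tz":0,"grip":0.2},{"rx":0,"ry":0,"rz":0,"tx":0,"ty":-20,"tz":0,"grip":0.2},{"rx":0,"ry":0,"rz":0,"tx":0,"ty":-13,"tz":0,"grip":0.2},{"rx":0,"ry":0,"rz":0,"tx":0,"ty":0,"tz":0,"grip":0.2}]'
python3 -m inch '[{"rx":0,"ry":0,"rz":0,"tx":8,"ty":0,"tz":-20,"grip":0.2},{"rx":0,"ry":0,"rz":0,"tx":13.4,"ty":0,"tz":-33.4,"grip":0.2},{"rx":0,"ry":0,"rz":0,"tx":13.4,"ty":0,"tz":-33.4,"grip":0.2},{"rx":0,"ry":0,"rz":0,"tx":13.4,"ty":0,"tz":-33.4,"grip":0.2},{"rx":0,"ry":0,"rz":0,"tx":13.4,"ty":0,"tz":-33.4,"grip":0.2},{"rx":0,"ry":0,"rz":0,"tx":13.4,"ty":0,"tz":-33.4,"grip":0.2},{"rx":0,"ry":0,"rz":0,"tx":8,"ty":0,"tz":-20,"grip":0.2},{"rx":0,"ry":0,"rz":0,"tx":0,"ty":0,"tz":0,"grip":0.2}]'
python3 meas.py m7 mast_head mast_tip dock_top keeper_peg well_floor
```

```text
time_s: 7.27
tcp_pos: [0.5189, -0.2466, 0.2059]
ee_rot: [-0.396, -2.013, 2.016]
ft_force: [-0.4, 0.4, -1.9]
gripper_width: 0.0319
time_s: 7.93
tcp_pos: [0.5165, -0.0162, 0.2017]
ee_rot: [-0.378, -2.02, 2.014]
ft_force: [-0.1, -1.2, -2.1]
gripper_width: 0.0317
7.9333 [ 0.5165 -0.0162  0.2017]
mast_head scene [([238.2, 137.6], 0.6)]
mast_head side [([258.2, 133.0], 0.88)]
mast_head wrist [([254.9, 248.8], 0.57)]
    [ 0.5172 -0.022   0.2189] [0.0017 0.0012 0.0016]
   wrist at z: [(0.06, [0.4469, 0.0035, 0.06]), (0.099, [0.4644, -0.0031, 0.099])]
mast_tip scene [([238.9, 171.7], 0.67)]
mast_tip side [([261.2, 173.8], 0.63), ([258.8, 135.8], 0.6)]
mast_tip wrist []
    [ 0.5138 -0.0241  0.1197] [0.0044 0.0044]
   wrist at z: [(0.06, [0.5278, -0.1489, 0.06]), (0.099, [0.5175, -0.0726, 0.099])]
dock_top scene [([313.8, 198.8], 0.73)]
dock_top side [([245.9, 240.0], 0.83), ([262.8, 181.8], 0.41)]
dock_top wrist [([254.2, 252.5], 0.57)]
    [0.4808 0.0864 0.0348] [0.0663 0.048  0.0903]
   wrist at z: [(0.06, [0.4429, 0.006, 0.06]), (0.099, [0.4609, -0.0009, 0.099])]
keeper_peg scene [([334.0, 183.9], 0.58)]
keeper_peg side [([266.8, 245.6], 0.67)]
keeper_peg wrist [([378.1, 113.5], 0.51)]
    [0.5156 0.0621 0.112 ] [0.133  0.1009 0.2033]
   wrist at z: [(0.06, [0.5401, -0.1756, 0.06]), (0.099, [0.5457, -0.1591, 0.099])]
well_floor scene [([311.5, 207.0], 0.67)]
well_floor side [([247.6, 252.1], 0.68)]
well_floor wrist [([129.1, 228.4], 0.93)]
    [0.5156 0.1486 0.0371] [0.0037 0.001  0.0035]
   wrist at z: [(0.06, [0.522, 0.1313, 0.06]), (0.099, [0.5298, 0.1083, 0.099])]
```

View pics/m7wrist.png

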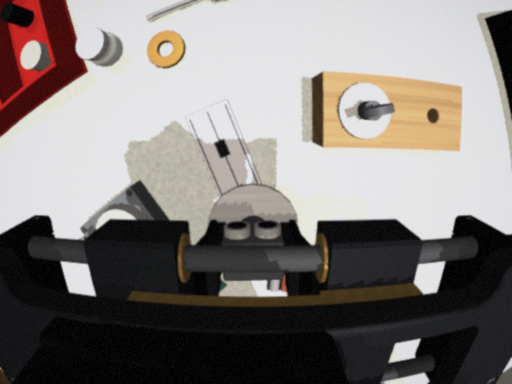

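View pics/m7side.png

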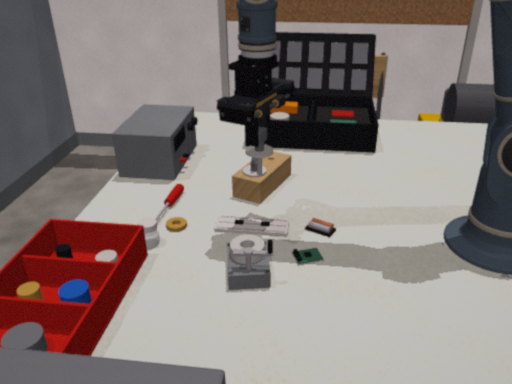

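Run:
```python
from h import *
s=env.get_obs();print(s['q'].round(2))
p=shot('wrist');p['fish']=1
```

```text
[ 0.21  0.25 -0.29  1.91  0.08  0.99 -2.07]
```

```bash
python3 -m inch '[{"rx":0,"ry":-0.123,"rz":0,"tx":0,"ty":0,"tz":0,"grip":0.2},{"rx":0,"ry":-0.123,"rz":0,"tx":0,"ty":0,"tz":0,"grip":0.2},{"rx":0,"ry":-0.123,"rz":0,"tx":0,"ty":0,"tz":0,"grip":0.2},{"rx":0,"ry":-0.123,"rz":0,"tx":0,"ty":0,"tz":0,"grip":0.2},{"rx":0,"ry":-0.123,"rz":0,"tx":0,"ty":0,"tz":0,"grip":0.2},{"rx":0,"ry":-0.123,"rz":0,"tx":0,"ty":0,"tz":0,"grip":0.2},{"rx":0,"ry":-0.123,"rz":0,"tx":0,"ty":0,"tz":0,"grip":0.2},{"rx":0,"ry":-0.123,"rz":0,"tx":0,"ty":0,"tz":0,"grip":0.2},{"rx":0,"ry":-0.123,"rz":0,"tx":0,"ty":0,"tz":0,"grip":0.2},{"rx":0,"ry":-0.123,"rz":0,"tx":0,"ty":0,"tz":0,"grip":0.2},{"rx":0,"ry":-0.123,"rz":0,"tx":0,"ty":0,"tz":0,"grip":0.2},{"rx":0,"ry":-0.123,"rz":0,"tx":0,"ty":0,"tz":0,"grip":0.2}]'
python3 -m inch '[{"rx":0,"ry":-0.123,"rz":0,"tx":0,"ty":0,"tz":0,"grip":0.2},{"rx":0,"ry":-0.123,"rz":0,"tx":0,"ty":0,"tz":0,"grip":0.2},{"rx":0,"ry":-0.123,"rz":0,"tx":0,"ty":0,"tz":0,"grip":0.2},{"rx":0,"ry":-0.123,"rz":0,"tx":0,"ty":0,"tz":0,"grip":0.2},{"rx":0,"ry":-0.123,"rz":0,"tx":0,"ty":0,"tz":0,"grip":0.2},{"rx":0,"ry":0,"rz":0,"tx":0,"ty":0,"tz":0,"grip":0.2}]'
python3 meas.py m8 dock_top keeper_peg well_floor mast_head
python3 - <<'E'
from h import *
s=env.get_obs();print(s['q'].round(2));print(rot(s['ee_rot']).round(3))
E
```

```text
time_s: 9.88
tcp_pos: [0.5175, -0.0229, 0.2026]
ee_rot: [-0.948, 1.547, -1.547]
ft_force: [-0.1, -1.0, -2.1]
gripper_width: 0.0315
time_s: 10.38
tcp_pos: [0.5175, -0.023, 0.2025]
ee_rot: [-1.272, 1.106, -1.105]
ft_force: [0.1, 0.3, -1.4]
gripper_width: 0.0319
10.3833 [ 0.5175 -0.023   0.2025]
dock_top scene [([311.8, 199.1], 0.91)]
dock_top side [([247.1, 242.2], 0.7)]
dock_top wrist [([272.4, 22.0], 0.56)]
    [0.5153 0.149  0.0633] [0.0024 0.0011 0.0021]
   wrist at z: [(0.06, [0.5163, 0.1481, 0.06]), (0.099, [0.5154, 0.135, 0.099])]
keeper_peg scene [([333.4, 180.9], 0.51)]
keeper_peg side [([268.9, 247.6], 0.89), ([258.6, 133.7], 0.23)]
keeper_peg wrist []
    [0.4673 0.1927 0.0865] [0.0018 0.0018]
   wrist at z: [(0.06, [0.4724, 0.1585, 0.06]), (0.099, [0.4662, 0.2124, 0.099])]
well_floor scene [([311.4, 207.4], 0.64)]
well_floor side [([250.6, 254.1], 0.85), ([258.3, 171.2], 0.33)]
well_floor wrist [([271.8, 28.0], 0.61), ([244.3, 298.9], 0.42)]
    [0.5131 0.1501 0.0348] [0.0015 0.0036 0.0041]
   wrist at z: [(0.06, [0.5165, 0.1413, 0.06]), (0.099, [0.5156, 0.1291, 0.099])]
mast_head scene [([233.7, 139.6], 0.71), ([310.9, 198.8], 0.23)]
mast_head side [([257.0, 131.9], 0.61)]
mast_head wrist [([250.8, 251.3], 0.76)]
    [ 0.52   -0.0281  0.2167] [0.0025 0.0029 0.003 ]
   wrist at z: [(0.06, [0.5275, -0.1014, 0.06]), (0.099, [0.5252, -0.0824, 0.099])]
[ 0.5   0.3  -0.64  1.9   0.21  1.01 -0.1 ]
[[ 0.137  0.     0.991]
 [-0.991 -0.     0.137]
 [ 0.    -1.     0.   ]]
```

View pics/m8wrist.png

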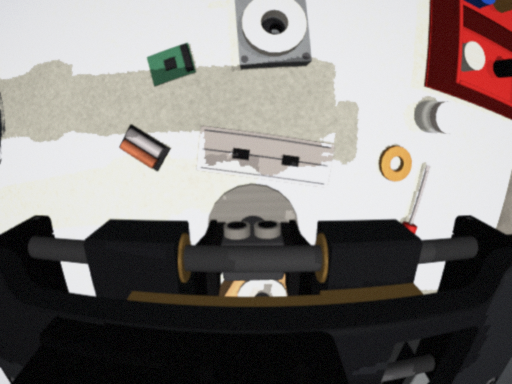

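```bash
python3 -m inch '[{"rx":0,"ry":0,"rz":0,"tx":-20,"ty":0,"tz":3,"grip":0.2},{"rx":0,"ry":0,"rz":0,"tx":-35,"ty":0,"tz":4,"grip":0.2},{"rx":0,"ry":0,"rz":0,"tx":-25,"ty":0,"tz":4,"grip":0.2},{"rx":0,"ry":0,"rz":0,"tx":0,"ty":0,"tz":0,"grip":0.2},{"rx":0,"ry":0,"rz":0,"tx":0,"ty":0,"tz":0,"grip":0.2}]'
python3 meas.py m9 dock_top keeper_peg well_floor
python3 -c "
import cv2
a=cv2.imread('pics/m9wrist.png')
cv2.imwrite('pics/m9z.png',cv2.resize(a[0:190,160:400],None,fx=3,fy=3,interpolation=2))"
```

```text
time_s: 11.55
tcp_pos: [0.5173, 0.0597, 0.2028]
ee_rot: [-1.272, 1.104, -1.104]
ft_force: [-0.2, -0.4, -1.0]
gripper_width: 0.032
11.55 [0.5173 0.0597 0.2028]
dock_top scene [([313.1, 200.3], 0.72)]
dock_top side [([246.7, 241.5], 0.66)]
dock_top wrist [([263.5, 94.7], 0.61)]
    [0.5168 0.1513 0.0648] [0.0025 0.0005 0.0022]
   wrist at z: [(0.06, [0.5172, 0.1495, 0.06]), (0.099, [0.5162, 0.1465, 0.099])]
keeper_peg scene [([332.8, 182.8], 0.68)]
keeper_peg side [([268.5, 245.9], 0.81)]
keeper_peg wrist [([218.9, 49.7], 0.56)]
    [0.4696 0.1882 0.0844] [0.003  0.0007 0.0027]
   wrist at z: [(0.06, [0.466, 0.1906, 0.06]), (0.099, [0.4715, 0.1824, 0.099])]
well_floor scene [([308.6, 207.5], 0.87)]
well_floor side [([250.1, 258.6], 0.61), ([252.3, 169.2], 0.33)]
well_floor wrist [([266.4, 97.9], 0.83)]
    [0.5145 0.1479 0.0277] [0.0057 0.0057 0.0073]
   wrist at z: [(0.06, [0.5205, 0.1467, 0.06]), (0.099, [0.5191, 0.144, 0.099])]
```

View pics/m9z.png

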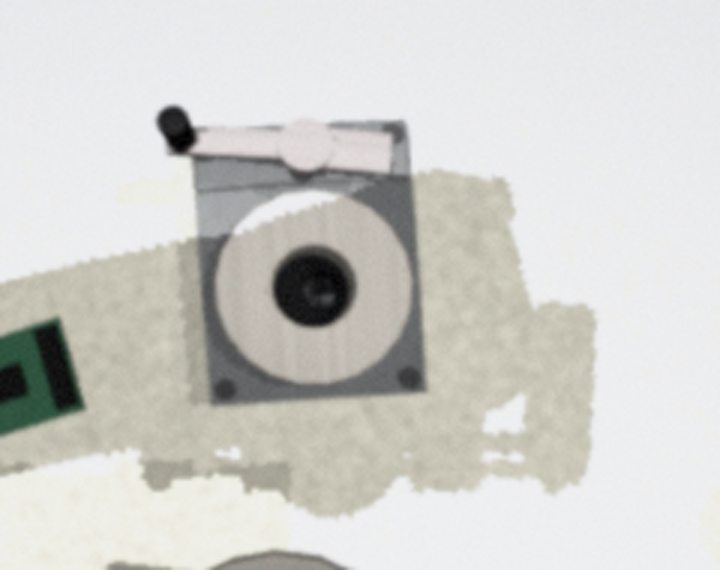

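The collar is centred at about zoom (313,287) and the peg top at (172,120). A faint structure shows in the well, so I'll enhance that area.

Run:
```python
from h import *
I=[];
for i in range(6):
    p=shot('wrist');I.append(p['img'].astype(float))
m=np.mean(I,0); np.save('avg9.npy',m)
p['fish']=1
import pickle;pickle.dump(p,open('p9.pkl','wb'))
c=m[75:120,240:290]
g=np.clip((c-5)*4.5,0,255).astype(np.uint8)
cv2.imwrite('pics/m9w.png',cv2.resize(g,None,fx=12,fy=12,interpolation=2))
print(env.get_obs()['tcp_pos'])
```

```text
[0.51737647 0.05785814 0.20254307]
```

View pics/m9w.png

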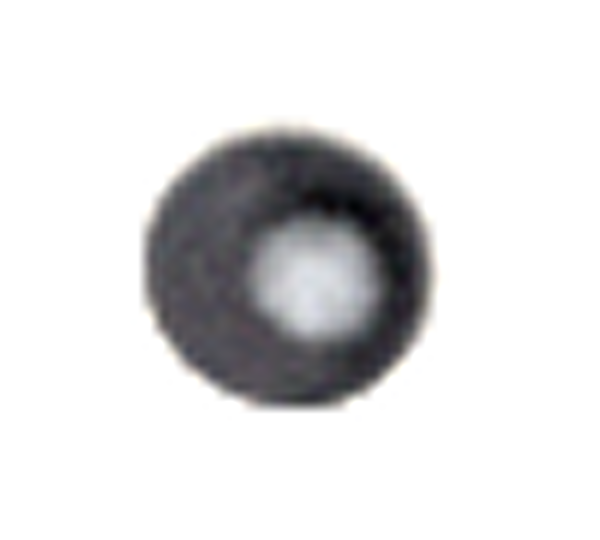

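```bash
cat > wellfit.py <<'E'
from h import *
import pickle
def fit(m,p,box=(70,125,235,295)):
    y0,y1,x0,x1=box
    g=m[y0:y1,x0:x1].mean(2)
    k=8;G=cv2.resize(g,None,fx=k,fy=k,interpolation=cv2.INTER_CUBIC)
    def back(c): return (np.array(c)+.5)/k-.5+[x0,y0]
    out=[]
    D=(G<95).astype(np.uint8)
    cs,_=cv2.findContours(D,cv2.RETR_EXTERNAL,cv2.CHAIN_APPROX_NONE)
    cs=[c for c in cs if cv2.contourArea(c)>3000]
    for c in sorted(cs,key=cv2.contourArea)[::-1][:4]:
        e=cv2.fitEllipse(c);
        pts=np.array([atz(ray(p,back(q[0])),.06) for q in c[::4]])[:,:2]
        A=np.c_[2*pts,np.ones(len(pts))];s=np.linalg.lstsq(A,(pts**2).sum(1),rcond=None)[0]
        r=np.sqrt(s[2]+s[0]**2+s[1]**2)
        print('well',back(e[0]),'fit xy',s[:2].round(4),'r',r.round(4))
    return back,G
if __name__=='__main__':
    m=np.load('avg9.npy');p=pickle.load(open('p9.pkl','rb'))
    back,G=fit(m,p)
    # bright disc inside
    mask=np.zeros(G.shape,np.uint8)
    yy,xx=np.mgrid[:G.shape[0],:G.shape[1]]
    c8=(np.array([266.3,97.9])-[235,70])*8
    sub=np.hypot(xx-c8[0],yy-c8[1])<9*8
    for t in (32,38,44):
        B=((G>t)&(np.hypot(xx-c8[0],yy-c8[1])<7.5*8)).astype(np.uint8)
        n,l,st,ce=cv2.connectedComponentsWithStats(B)
        i=1+np.argmax(st[1:,4]);q=back(ce[i])
        print(t,q,'diam px',2*np.sqrt(st[i,4]/np.pi)/8,[(z,atz(ray(p,q),z).round(4)[:2]) for z in(.03,.006)])
    print(G[int(c8[1]),:].astype(int)[::8])
E
python3 wellfit.py
```

```text
well [263.98711205  96.15670204] fit xy [0.5178 0.1491] r 0.0135
32 [265.63623317  98.0020289 ] diam px 10.025285360653426 [(0.03, array([0.5208, 0.1495])), (0.006, array([0.5216, 0.1511]))]
38 [265.66013042  98.09130847] diam px 9.012696826173956 [(0.03, array([0.5208, 0.1494])), (0.006, array([0.5217, 0.151 ]))]
44 [265.66851266  98.3618583 ] diam px 7.521940060195162 [(0.03, array([0.5209, 0.1491])), (0.006, array([0.5217, 0.1506]))]
[185 183 181 179 179 182 184 187 189 189 188 190 189 184 180 159 102  44
  24  22  21  23  23  22  21  24  33  41  46  51  54  54  54  52  48  41
  30  18  10  13  22  43  70 105 153 182 187 189 188 187 188 188 189 190
 189 186 184 184 187 190]
```

There is a bright disc of about 11 mm inside the well, offset toward +x, and it is likely the socket. I'll take a second viewpoint to check it.

```bash
python3 -m inch '[{"rx":0,"ry":0,"rz":0,"tx":-15,"ty":0,"tz":2,"grip":0.2},{"rx":0,"ry":0,"rz":0,"tx":-20,"ty":0,"tz":3,"grip":0.2},{"rx":0,"ry":0,"rz":0,"tx":-5,"ty":0,"tz":1,"grip":0.2},{"rx":0,"ry":0,"rz":0,"tx":0,"ty":0,"tz":0,"grip":0.2},{"rx":0,"ry":0,"rz":0,"tx":0,"ty":0,"tz":0,"grip":0.2}]'
python3 - <<'E'
from h import *
import pickle
I=[]
for i in range(6):
    p=shot('wrist','m10');I.append(p['img'].astype(float))
m=np.mean(I,0);p['fish']=1
np.save('avg10.npy',m);pickle.dump(p,open('p10.pkl','wb'))
print(p['origin'],env.get_obs()['tcp_pos'])
q=rot(p['orientation']).T@(np.array([.5178,.1491,.06])-p['origin']);th=np.arctan2(np.hypot(*q[:2]),q[2]);ff=192/np.tan(np.radians(p['fov_y'])/2)
u=np.array([p['cx'],p['cy']])+ff*th*q[:2]/np.hypot(*q[:2]);print(u)
x,y=u.round().astype(int)
g=np.clip((m[y-25:y+25,x-30:x+30]-5)*4,0,255).astype(np.uint8)
cv2.imwrite('pics/m10w.png',np.hstack([cv2.resize(g,None,fx=8,fy=8,interpolation=2)[:384],cv2.resize(p['img'][60:250,190:340],(303,384))]))
E
```

```text
time_s: 12.87
tcp_pos: [0.5178, 0.0978, 0.2024]
ee_rot: [-1.272, 1.106, -1.107]
ft_force: [0.9, -0.7, -2.3]
gripper_width: 0.0319
[0.50967937 0.16657333 0.36420497] [0.51789739 0.09740183 0.20246996]
[257.9733338  134.00973003]
```

View pics/m10w.png

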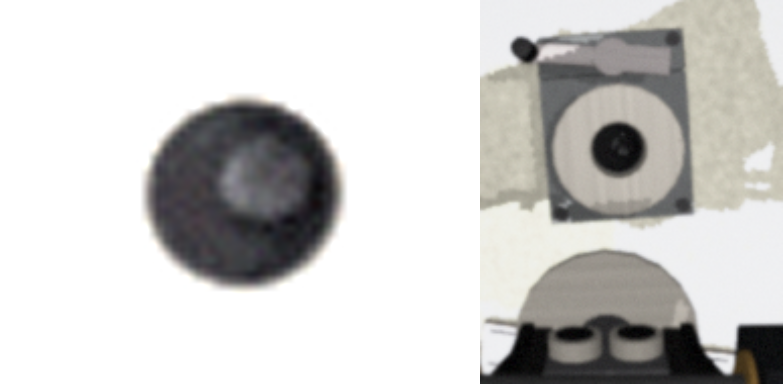

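Run:
```python
from wellfit import *
R_=[]
for n,c0 in (('9',(266,98)),('10',None)):
    m=np.load(f'avg{n}.npy');p=pickle.load(open(f'p{n}.pkl','rb'))
    if c0 is None: c0=(258-30+(262/8),134-25+(178/8)); box=(108,162,230,290)
    else: box=(70,125,235,295)
    back,G=fit(m,p,box)
    k=8;yy,xx=np.mgrid[:G.shape[0],:G.shape[1]]
    c8=(np.array(c0)-[box[2],box[0]])*8
    sub=np.hypot(xx-c8[0],yy-c8[1])<7.5*8
    hi=np.percentile(G[sub],90);lo=np.percentile(G[sub],10);t=(hi+lo)/2
    B=((G>t)&sub).astype(np.uint8);nn,l,st,ce=cv2.connectedComponentsWithStats(B);i=1+np.argmax(st[1:,4]);q=back(ce[i])
    r=ray(p,q);R_.append(r)
    print(hi,lo,q,2*np.sqrt(st[i,4]/np.pi)/8,[(z,atz(r,z).round(4)[:2]) for z in(.06,.03,.006)])
print(tri(R_))
```

```text
well [263.98711205  96.15670204] fit xy [0.5178 0.1491] r 0.0135
51.35656014767785 13.38244743107094 [265.63661771  98.00299529] 9.96058294729331 [(0.06, array([0.5197, 0.1475])), (0.03, array([0.5208, 0.1495])), (0.006, array([0.5216, 0.1511]))]
well [258.14588356 133.23340607] fit xy [0.5179 0.1499] r 0.0134
31.903064268454912 13.92124732186397 [259.7438716  130.98785157] 10.162266661466505 [(0.06, array([0.5192, 0.1524])), (0.03, array([0.5201, 0.151 ])), (0.006, array([0.5208, 0.1499]))]
(array([0.52089551, 0.1503837 , 0.01649955]), [np.float64(0.0003841325425720189), np.float64(0.000384132542571983)])
```

The socket is at about dock centre + (3.1, 0.9) mm. Next I need the mast axis relative to the TCP, from the flange rim in the wrist view.

Run:
```python
import numpy as np,cv2
m=np.load('avg10.npy')
cv2.imwrite('pics/m10f.png',cv2.resize(np.clip(m[170:250,190:320],0,255).astype(np.uint8),None,fx=6,fy=6,interpolation=2))
```

```text
(no output)
```

View pics/m10f.png

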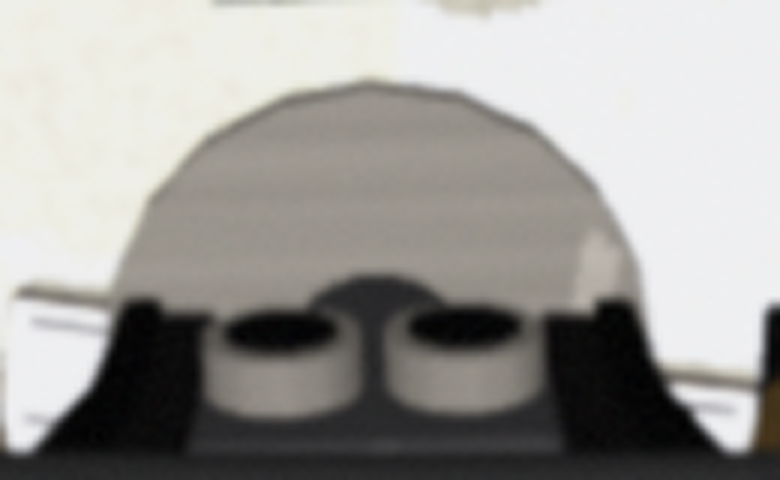

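Run:
```python
from h import *
import pickle
from scipy.optimize import least_squares
p=pickle.load(open('p10.pkl','rb'));s=env.get_obs();T=rot(s['ee_rot']);t=s['tcp_pos']
Z=np.array([(370,84),(285,101),(455,100),(210,138),(530,133),(152,202),(594,192),(115,300),(635,285)])/6-.4+[190,170]
rs=[ray(p,q) for q in Z]
def f(v): return [np.linalg.norm(atz(r,v[2])[:2]-v[:2])-.03 for r in rs]
for z in (.186,.188,.190,.192):
    o=least_squares(lambda v:f([*v,z]),t[:2]);c=np.array([*o.x,z]);print(z,c.round(4),'rms',np.sqrt(np.mean(o.fun**2)),'tool off mm',(T.T@(c-t)*1e3).round(2))
o=least_squares(f,[*t[:2],.188]);print(o.x,np.sqrt(np.mean(o.fun**2)),(T.T@(o.x-t)*1e3).round(2))
```

```text
0.186 [0.5194 0.0954 0.186 ] rms 0.000617320703661455 tool off mm [ 2.15 16.47  1.18]
0.188 [0.5193 0.0958 0.188 ] rms 0.0007248837742632304 tool off mm [ 1.77 14.47  1.19]
0.19 [0.5193 0.0962 0.19  ] rms 0.0008303805332539639 tool off mm [ 1.39 12.47  1.2 ]
0.192 [0.5192 0.0966 0.192 ] rms 0.0009334938482987477 tool off mm [ 1.01 10.47  1.21]
[0.51955618 0.09349829 0.17591138] 0.00014996355108347389 [ 4.08 26.56  1.12]
```

```bash
python3 -m inch '[{"rx":0,"ry":0,"rz":0,"tx":-20,"ty":0,"tz":3,"grip":0.2},{"rx":0,"ry":0,"rz":0,"tx":-22,"ty":0,"tz":4,"grip":0.2},{"rx":0,"ry":0,"rz":0,"tx":-12.3,"ty":0,"tz":2,"grip":0.2},{"rx":0,"ry":0,"rz":0,"tx":0,"ty":10,"tz":0,"grip":0.2},{"rx":0,"ry":0,"rz":0,"tx":0,"ty":20,"tz":0,"grip":0.2},{"rx":0,"ry":0,"rz":0,"tx":0,"ty":12,"tz":0,"grip":0.2},{"rx":0,"ry":0,"rz":0,"tx":0,"ty":0,"tz":0,"grip":0.2},{"rx":0,"ry":0,"rz":0,"tx":0,"ty":0,"tz":0,"grip":0.2}]'
python3 meas.py m11 mast_tip mast_centre dock_top
python3 - <<'E'
from h import *
s=env.get_obs();print(s['tcp_pos'],s['ft_force'],s['torque'],rot(s['ee_rot']).round(4))
a=cv2.imread('pics/m11scene.png')[120:240,250:370];b=cv2.imread('pics/m11side.png')[160:300,190:310]
cv2.imwrite('pics/m11z.png',np.hstack([cv2.resize(a,(400,400),interpolation=2),cv2.resize(b,(343,400),interpolation=2)]))
E
```

```text
time_s: 13.83
tcp_pos: [0.5188, 0.152, 0.1595]
ee_rot: [-1.273, 1.109, -1.107]
ft_force: [-0.1, -0.5, -1.5]
gripper_width: 0.0319
13.8333 [0.5188 0.152  0.1595]
mast_tip scene [([310.5, 194.0], 0.56)]
mast_tip side [([246.0, 233.6], 0.77)]
mast_tip wrist [([194.2, 149.8], 0.32)]
    [0.517  0.1469 0.0822] [0.0016 0.0016]
   wrist at z: [(0.06, [0.5234, 0.1169, 0.06]), (0.099, [0.5135, 0.1738, 0.099])]
mast_centre scene [([311.5, 174.9], 0.65)]
mast_centre side [([243.9, 210.1], 0.9)]
mast_centre wrist [([250.6, 225.7], 0.86)]
    [0.5185 0.1484 0.1385] [0.0073 0.0042 0.0034]
   wrist at z: [(0.06, [0.5238, 0.1215, 0.06]), (0.099, [0.522, 0.1364, 0.099])]
dock_top scene [([310.5, 200.5], 0.98)]
dock_top side [([246.9, 242.2], 0.86), ([246.2, 255.4], 0.54)]
dock_top wrist [([246.6, 197.9], 0.72)]
    [0.5164 0.1482 0.0617] [0.0005 0.0002 0.0003]
   wrist at z: [(0.06, [0.5165, 0.1481, 0.06]), (0.099, [0.5157, 0.1591, 0.099])]
[0.51932764 0.1532729  0.1606606 ] [ 0.03081567 -0.38080879 -1.62272387] [-0.02639754 -0.08185444 -0.02579292] [[ 1.375e-01  3.000e-04  9.905e-01]
 [-9.905e-01 -1.000e-04  1.375e-01]
 [ 1.000e-04 -1.000e+00  3.000e-04]]
```

View pics/m11z.png

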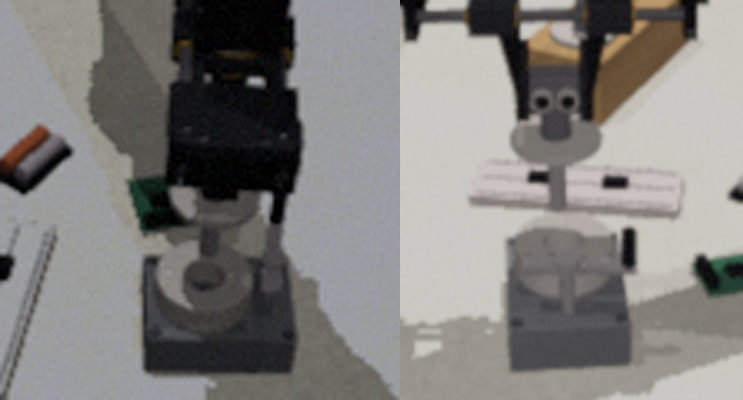

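The pin is above the collar, with its tip at scene-crop (208,245) over the well at (205,275). Lowering it into the well.

```bash
python3 -m inch '[{"rx":0,"ry":0,"rz":0,"tx":0,"ty":12,"tz":0,"grip":0.2},{"rx":0,"ry":0,"rz":0,"tx":0,"ty":15,"tz":0,"grip":0.2},{"rx":0,"ry":0,"rz":0,"tx":0,"ty":12,"tz":0,"grip":0.2},{"rx":0,"ry":0,"rz":0,"tx":0,"ty":6,"tz":0,"grip":0.2},{"rx":0,"ry":0,"rz":0,"tx":0,"ty":3,"tz":0,"grip":0.2},{"rx":0,"ry":0,"rz":0,"tx":0,"ty":0,"tz":0,"grip":0.2},{"rx":0,"ry":0,"rz":0,"tx":0,"ty":0,"tz":0,"grip":0.2}]'
python3 - <<'E'
from h import *
s=env.get_obs();print(s['tcp_pos'],s['ft_force'],s['torque'])
a=shot('scene')['img'][120:240,250:370];b=shot('side')['img'][160:300,190:310]
cv2.imwrite('pics/m12z.png',np.hstack([cv2.resize(a,(400,400),interpolation=2),cv2.resize(b,(343,400),interpolation=2)]))
s=env.get_obs();print(s['tcp_pos'],s['ft_force'],s['torque'])
E
```

```text
time_s: 15.02
tcp_pos: [0.5195, 0.1536, 0.1127]
ee_rot: [-1.271, 1.107, -1.107]
ft_force: [0.3, 0.3, -2.3]
gripper_width: 0.0319
[0.51951003 0.15355372 0.11265716] [ 0.25451648  0.25419752 -2.32827696] [ 0.03654506 -0.10880406 -0.02124741]
[0.51978929 0.15358188 0.1131388 ] [-0.16854609  0.31405807 -2.73425249] [ 0.0270465  -0.10904613  0.03037956]
```

View pics/m12z.png

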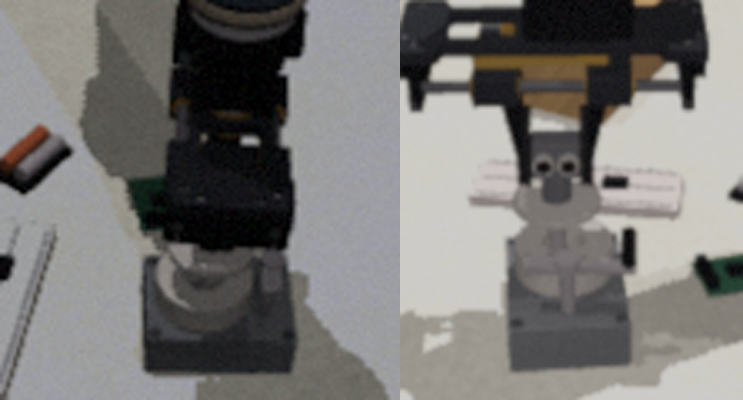

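```bash
python3 -m inch '[{"rx":0,"ry":0,"rz":0,"tx":0,"ty":2,"tz":0,"grip":0.2},{"rx":0,"ry":0,"rz":0,"tx":0,"ty":2,"tz":0,"grip":0.2},{"rx":0,"ry":0,"rz":0,"tx":0,"ty":1,"tz":0,"grip":0.2},{"rx":0,"ry":0,"rz":0,"tx":0,"ty":1,"tz":0,"grip":0.2},{"rx":0,"ry":0,"rz":0,"tx":0,"ty":1,"tz":0,"grip":0.2},{"rx":0,"ry":0,"rz":0,"tx":0,"ty":0,"tz":0,"grip":0.2}]'
python3 -m inch '[{"rx":0,"ry":0,"rz":0,"tx":0,"ty":1,"tz":0,"grip":0.2},{"rx":0,"ry":0,"rz":0,"tx":0,"ty":0.5,"tz":0,"grip":0.2},{"rx":0,"ry":0,"rz":0,"tx":0,"ty":0.5,"tz":0,"grip":0.2}]'
```

```text
time_s: 15.62
tcp_pos: [0.5192, 0.1532, 0.1053]
ee_rot: [-1.272, 1.107, -1.107]
ft_force: [-0.4, 0.3, -2.0]
gripper_width: 0.0318
time_s: 15.87
tcp_pos: [0.5193, 0.1533, 0.1035]
ee_rot: [-1.271, 1.107, -1.107]
ft_force: [-0.0, -0.2, -3.2]
gripper_width: 0.0317
```

```bash
python3 -m inch '[{"rx":0,"ry":0,"rz":0,"tx":0,"ty":0.5,"tz":0,"grip":0.2},{"rx":0,"ry":0,"rz":0,"tx":0,"ty":0.5,"tz":0,"grip":0.2},{"rx":0,"ry":0,"rz":0,"tx":0,"ty":0.5,"tz":0,"grip":0.2}]'
python3 -m inch '[{"rx":0,"ry":0,"rz":0,"tx":0,"ty":0.5,"tz":0,"grip":0.2},{"rx":0,"ry":0,"rz":0,"tx":0,"ty":0.5,"tz":0,"grip":0.2},{"rx":0,"ry":0,"rz":0,"tx":0,"ty":0.5,"tz":0,"grip":0.2}]'
```

```text
time_s: 16.12
tcp_pos: [0.5193, 0.1533, 0.102]
ee_rot: [-1.271, 1.107, -1.107]
ft_force: [-0.6, -0.0, -3.0]
gripper_width: 0.0318
time_s: 16.37
tcp_pos: [0.5193, 0.1533, 0.1005]
ee_rot: [-1.271, 1.107, -1.107]
ft_force: [0.4, 0.5, -2.2]
gripper_width: 0.0318
```

```bash
python3 -m inch '[{"rx":0,"ry":0,"rz":0,"tx":0,"ty":0.7,"tz":0,"grip":0.2},{"rx":0,"ry":0,"rz":0,"tx":0,"ty":0.7,"tz":0,"grip":0.2},{"rx":0,"ry":0,"rz":0,"tx":0,"ty":0.6,"tz":0,"grip":0.2}]'
python3 -m inch '[{"rx":0,"ry":0,"rz":0,"tx":0,"ty":0.7,"tz":0,"grip":0.2},{"rx":0,"ry":0,"rz":0,"tx":0,"ty":0.7,"tz":0,"grip":0.2},{"rx":0,"ry":0,"rz":0,"tx":0,"ty":0.6,"tz":0,"grip":0.2}]'
```

```text
time_s: 16.62
tcp_pos: [0.5193, 0.1533, 0.0985]
ee_rot: [-1.271, 1.107, -1.107]
ft_force: [-0.5, -0.2, -1.5]
gripper_width: 0.0318
time_s: 16.87
tcp_pos: [0.5193, 0.1532, 0.0965]
ee_rot: [-1.271, 1.107, -1.107]
ft_force: [-0.1, 0.1, -1.4]
gripper_width: 0.0317
```

The pin is past floor depth with no contact force, so it is in the socket. Continuing down.

```bash
python3 -m inch '[{"rx":0,"ry":0,"rz":0,"tx":0,"ty":1,"tz":0,"grip":0.2},{"rx":0,"ry":0,"rz":0,"tx":0,"ty":1,"tz":0,"grip":0.2},{"rx":0,"ry":0,"rz":0,"tx":0,"ty":1,"tz":0,"grip":0.2}]'
python3 -m inch '[{"rx":0,"ry":0,"rz":0,"tx":0,"ty":1,"tz":0,"grip":0.2},{"rx":0,"ry":0,"rz":0,"tx":0,"ty":1,"tz":0,"grip":0.2},{"rx":0,"ry":0,"rz":0,"tx":0,"ty":1,"tz":0,"grip":0.2}]'
python3 -m inch '[{"rx":0,"ry":0,"rz":0,"tx":0,"ty":1,"tz":0,"grip":0.2},{"rx":0,"ry":0,"rz":0,"tx":0,"ty":1,"tz":0,"grip":0.2},{"rx":0,"ry":0,"rz":0,"tx":0,"ty":1,"tz":0,"grip":0.2}]'
```

```text
time_s: 17.12
tcp_pos: [0.5193, 0.1533, 0.0934]
ee_rot: [-1.271, 1.107, -1.107]
ft_force: [0.3, 0.2, -2.1]
gripper_width: 0.0317
time_s: 17.37
tcp_pos: [0.5193, 0.1532, 0.0904]
ee_rot: [-1.271, 1.107, -1.107]
ft_force: [-0.5, -0.3, -2.8]
gripper_width: 0.0317
time_s: 17.62
tcp_pos: [0.5193, 0.1533, 0.0874]
ee_rot: [-1.271, 1.107, -1.107]
ft_force: [-0.2, 0.2, -1.3]
gripper_width: 0.0313
```

```bash
python3 -m inch '[{"rx":0,"ry":0,"rz":0,"tx":0,"ty":1,"tz":0,"grip":0.2},{"rx":0,"ry":0,"rz":0,"tx":0,"ty":1,"tz":0,"grip":0.2},{"rx":0,"ry":0,"rz":0,"tx":0,"ty":0.5,"tz":0,"grip":0.2}]'
python3 -m inch '[{"rx":0,"ry":0,"rz":0,"tx":0,"ty":0.5,"tz":0,"grip":0.2},{"rx":0,"ry":0,"rz":0,"tx":0,"ty":0.5,"tz":0,"grip":0.2}]'
python3 -m inch '[{"rx":0,"ry":0,"rz":0,"tx":0,"ty":0.5,"tz":0,"grip":0.2},{"rx":0,"ry":0,"rz":0,"tx":0,"ty":0.5,"tz":0,"grip":0.2}]'
python3 - <<'E'
from h import *
a=shot('scene')['img'][120:240,250:370];b=shot('side')['img'][160:300,190:310]
cv2.imwrite('pics/m13z.png',np.hstack([cv2.resize(a,(400,400),interpolation=2),cv2.resize(b,(343,400),interpolation=2)]))
E
```

```text
time_s: 17.87
tcp_pos: [0.5192, 0.1532, 0.0849]
ee_rot: [-1.271, 1.107, -1.107]
ft_force: [0.3, -0.9, -2.6]
gripper_width: 0.0318
time_s: 18.03
tcp_pos: [0.5193, 0.1533, 0.084]
ee_rot: [-1.271, 1.107, -1.107]
ft_force: [0.2, -0.6, -1.9]
gripper_width: 0.0317
time_s: 18.2
tcp_pos: [0.5193, 0.1533, 0.083]
ee_rot: [-1.271, 1.107, -1.107]
ft_force: [-0.6, -0.6, -2.2]
gripper_width: 0.0316
```

View pics/m13z.png

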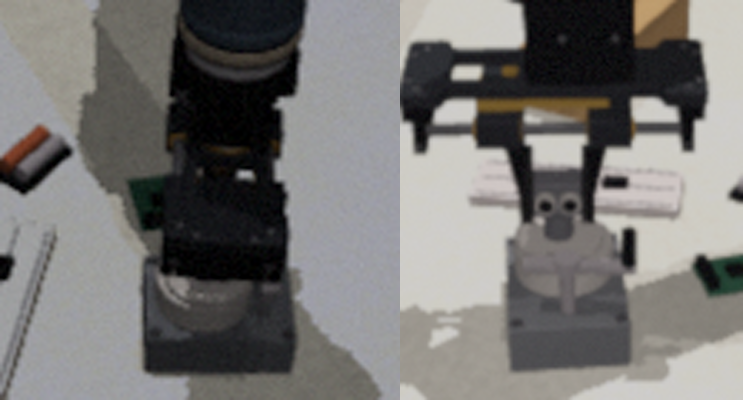

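The flange is nearly on the collar. Continuing in half-millimetre steps until I feel contact.

```bash
for i in 1; do :; done
python3 -m inch '[{"rx":0,"ry":0,"rz":0,"tx":0,"ty":0.5,"tz":0,"grip":0.2},{"rx":0,"ry":0,"rz":0,"tx":0,"ty":0,"tz":0,"grip":0.2}]'
python3 -m inch '[{"rx":0,"ry":0,"rz":0,"tx":0,"ty":0.5,"tz":0,"grip":0.2},{"rx":0,"ry":0,"rz":0,"tx":0,"ty":0,"tz":0,"grip":0.2}]'
```

```text
time_s: 18.47
tcp_pos: [0.5194, 0.1533, 0.0828]
ee_rot: [-1.271, 1.107, -1.107]
ft_force: [-1.0, -0.2, 0.9]
gripper_width: 0.0317
time_s: 18.63
tcp_pos: [0.5194, 0.1533, 0.0827]
ee_rot: [-1.272, 1.107, -1.108]
ft_force: [-1.4, -1.7, 5.5]
gripper_width: 0.0319
```

Contact is at TCP z 0.0828, the same height at which it stood in the stand, so the flange is down. Releasing now, then lifting a little and looking.

```bash
python3 -m inch '[{"rx":0,"ry":0,"rz":0,"tx":0,"ty":0,"tz":0,"grip":0.5},{"rx":0,"ry":0,"rz":0,"tx":0,"ty":0,"tz":0,"grip":0.65},{"rx":0,"ry":0,"rz":0,"tx":0,"ty":0,"tz":0,"grip":0.65},{"rx":0,"ry":0,"rz":0,"tx":0,"ty":0,"tz":0,"grip":0.65}]' 20
python3 -m inch '[{"rx":0,"ry":0,"rz":0,"tx":0,"ty":-5,"tz":0,"grip":0.65},{"rx":0,"ry":0,"rz":0,"tx":0,"ty":-15,"tz":0,"grip":0.65},{"rx":0,"ry":0,"rz":0,"tx":0,"ty":-20,"tz":0,"grip":0.65},{"rx":0,"ry":0,"rz":0,"tx":0,"ty":-20,"tz":0,"grip":0.65},{"rx":0,"ry":0,"rz":0,"tx":0,"ty":-10,"tz":0,"grip":0.3},{"rx":0,"ry":0,"rz":0,"tx":0,"ty":0,"tz":0,"grip":0}]'
python3 meas.py m14 mast_centre mast_head dock_top keeper_peg
python3 - <<'E'
from h import *
a=cv2.imread('pics/m14scene.png')[120:240,250:370];b=cv2.imread('pics/m14side.png')[160:300,190:310]
cv2.imwrite('pics/m14z.png',np.hstack([cv2.resize(a,(400,400),interpolation=2),cv2.resize(b,(343,400),interpolation=2)]))
E
```

```text
time_s: 18.97
tcp_pos: [0.5194, 0.1533, 0.082]
ee_rot: [-1.271, 1.107, -1.107]
ft_force: [0.3, 0.8, -0.5]
gripper_width: 0.0506
time_s: 19.47
tcp_pos: [0.5209, 0.154, 0.1545]
ee_rot: [-1.267, 1.104, -1.109]
ft_force: [-0.5, 0.2, -0.2]
gripper_width: 0.0493
19.4667 [0.5209 0.154  0.1545]
mast_centre scene [([311.8, 191.0], 0.49)]
mast_centre side [([246.7, 248.2], 0.7)]
mast_centre wrist [([251.6, 199.5], 0.96)]
    [0.5122 0.1541 0.0688] [0.016  0.0142 0.0078]
   wrist at z: [(0.06, [0.5202, 0.1498, 0.06]), (0.099, [0.5187, 0.161, 0.099])]
mast_head scene [([313.0, 190.0], 0.81)]
mast_head side [([244.5, 228.8], 0.79)]
mast_head wrist [([255.5, 212.4], 0.74)]
    [0.5204 0.1516 0.0979] [0.0029 0.0028 0.0028]
   wrist at z: [(0.06, [0.5253, 0.1384, 0.06]), (0.099, [0.523, 0.1513, 0.099])]
dock_top scene [([311.4, 200.7], 0.97)]
dock_top side []
dock_top wrist []
keeper_peg scene [([333.4, 181.9], 0.48)]
keeper_peg side [([269.2, 246.8], 0.89)]
keeper_peg wrist [([194.0, 154.1], 0.57)]
    [0.4687 0.1901 0.0857] [0.0022 0.001  0.0028]
   wrist at z: [(0.06, [0.465, 0.1835, 0.06]), (0.099, [0.4721, 0.1895, 0.099])]
```

View pics/m14z.png

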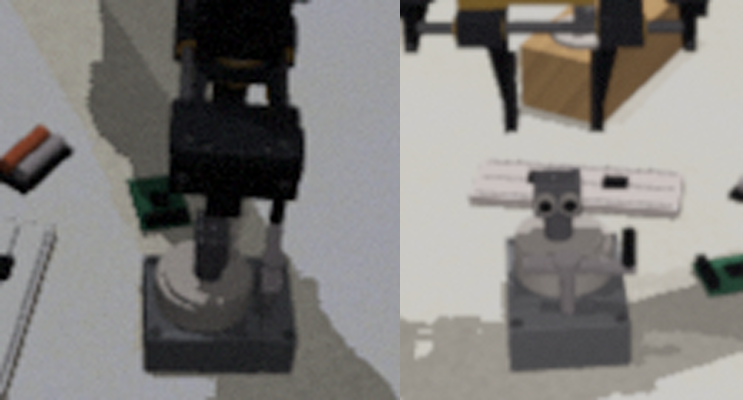

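View pics/m14wrist.png

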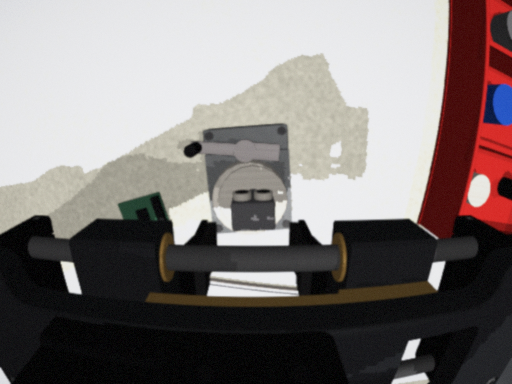

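The mast stands seated and upright. The peg is at about (0.469, 0.190). Next I'll shut the fingers, move in behind the peg and descend.

```bash
python3 -m inch '[{"rx":0,"ry":0,"rz":0,"tx":-10,"ty":0,"tz":-22,"grip":0},{"rx":0,"ry":0,"rz":0,"tx":-10,"ty":0,"tz":-23,"grip":0},{"rx":0,"ry":0,"rz":0,"tx":0,"ty":0,"tz":0,"grip":0},{"rx":0,"ry":0,"rz":0,"tx":0,"ty":0,"tz":0,"grip":0},{"rx":0,"ry":0,"rz":0,"tx":0,"ty":0,"tz":0,"grip":0},{"rx":0,"ry":0,"rz":0,"tx":0,"ty":0,"tz":0,"grip":0},{"rx":0,"ry":0,"rz":0,"tx":0,"ty":0,"tz":0,"grip":0},{"rx":0,"ry":0,"rz":0,"tx":0,"ty":0,"tz":0,"grip":0}]'
python3 meas.py m15 keeper_peg
python3 - <<'E'
from h import *
a=cv2.imread('pics/m15scene.png')[120:240,250:370];b=cv2.imread('pics/m15wrist.png')[60:300,130:370]
cv2.imwrite('pics/m15z.png',np.hstack([cv2.resize(a,(400,400),interpolation=2),cv2.resize(b,(400,400),interpolation=2)]))
E
```

```text
time_s: 20.88
tcp_pos: [0.4726, 0.1666, 0.1519]
ee_rot: [-1.271, 1.108, -1.108]
ft_force: [0.6, 1.4, -0.7]
gripper_width: 0.0008
20.8833 [0.4726 0.1666 0.1519]
keeper_peg scene [([333.9, 182.7], 0.62)]
keeper_peg side [([268.9, 243.7], 0.66), ([244.3, 245.7], 0.26)]
keeper_peg wrist [([253.1, 176.8], 0.91)]
    [0.4707 0.1913 0.0899] [0.0034 0.0028 0.001 ]
   wrist at z: [(0.06, [0.4718, 0.1842, 0.06]), (0.099, [0.4706, 0.1921, 0.099])]
```

View pics/m15z.png

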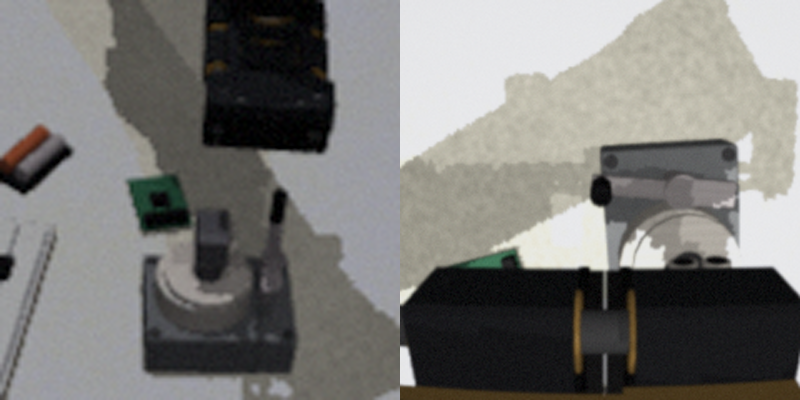

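The peg (right half, (600,190)) lies straight ahead of the shut fingers (x≈605). Descending.

```bash
python3 -m inch '[{"rx":0,"ry":0,"rz":0,"tx":0,"ty":15,"tz":0,"grip":0},{"rx":0,"ry":0,"rz":0,"tx":0,"ty":22,"tz":0,"grip":0},{"rx":0,"ry":0,"rz":0,"tx":0,"ty":18,"tz":0,"grip":0},{"rx":0,"ry":0,"rz":0,"tx":0,"ty":8,"tz":0,"grip":0},{"rx":0,"ry":0,"rz":0,"tx":0,"ty":3,"tz":0,"grip":0},{"rx":0,"ry":0,"rz":0,"tx":0,"ty":0,"tz":0,"grip":0}]'
python3 -m inch '[{"rx":0,"ry":0,"rz":0,"tx":-3,"ty":0,"tz":0,"grip":0},{"rx":0,"ry":0,"rz":0,"tx":-3,"ty":0,"tz":0,"grip":0},{"rx":0,"ry":0,"rz":0,"tx":-3,"ty":0,"tz":0,"grip":0},{"rx":0,"ry":0,"rz":0,"tx":0,"ty":0,"tz":0,"grip":0}]'
python3 - <<'E'
from h import *
a=shot('scene','m16scene')['img'][120:240,250:370];b=shot('side')['img'][160:300,190:310]
cv2.imwrite('pics/m16z.png',np.hstack([cv2.resize(a,(400,400),interpolation=2),cv2.resize(b,(343,400),interpolation=2)]))
E
```

```text
time_s: 21.68
tcp_pos: [0.4718, 0.167, 0.0858]
ee_rot: [-1.272, 1.107, -1.106]
ft_force: [-0.4, -1.0, 1.0]
gripper_width: 0.0005
time_s: 22.02
tcp_pos: [0.471, 0.1769, 0.0868]
ee_rot: [-1.27, 1.105, -1.106]
ft_force: [-0.4, -0.4, 0.3]
gripper_width: 0.0004
```

View pics/m16z.png

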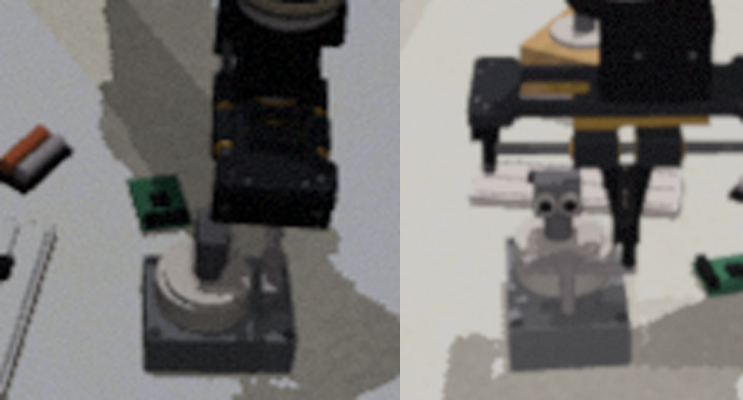

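```bash
python3 -m inch '[{"rx":0,"ry":0.12,"rz":0,"tx":-4.9,"ty":0,"tz":-1.5,"grip":0},{"rx":0,"ry":0.12,"rz":0,"tx":-4.9,"ty":0,"tz":-1.5,"grip":0},{"rx":0,"ry":0.12,"rz":0,"tx":-4.9,"ty":0,"tz":-1.5,"grip":0},{"rx":0,"ry":0.12,"rz":0,"tx":-4.9,"ty":0,"tz":-1.5,"grip":0},{"rx":0,"ry":0.12,"rz":0,"tx":-4.9,"ty":0,"tz":-1.5,"grip":0},{"rx":0,"ry":0.12,"rz":0,"tx":-4.9,"ty":0,"tz":-1.5,"grip":0}]'
python3 meas.py m17 keeper_peg
python3 - <<'E'
from h import *
a=cv2.imread('pics/m17scene.png')[120:240,250:370];b=cv2.imread('pics/m17side.png')[160:300,190:310]
cv2.imwrite('pics/m17z.png',np.hstack([cv2.resize(a,(400,400),interpolation=2),cv2.resize(b,(343,400),interpolation=2)]))
E
```

```text
time_s: 22.62
tcp_pos: [0.4667, 0.2047, 0.0861]
ee_rot: [-0.872, 1.627, -1.63]
ft_force: [-0.2, -2.4, -0.5]
gripper_width: 0.0006
22.6167 [0.4667 0.2047 0.0861]
keeper_peg scene [([345.2, 187.0], 0.7)]
keeper_peg side [([261.5, 253.4], 0.51)]
keeper_peg wrist [([254.9, 217.7], 0.72)]
    [0.4784 0.2186 0.089 ] [0.0029 0.0007 0.0026]
   wrist at z: [(0.06, [0.4711, 0.2078, 0.06]), (0.099, [0.4784, 0.2196, 0.099])]
```

View pics/m17z.png

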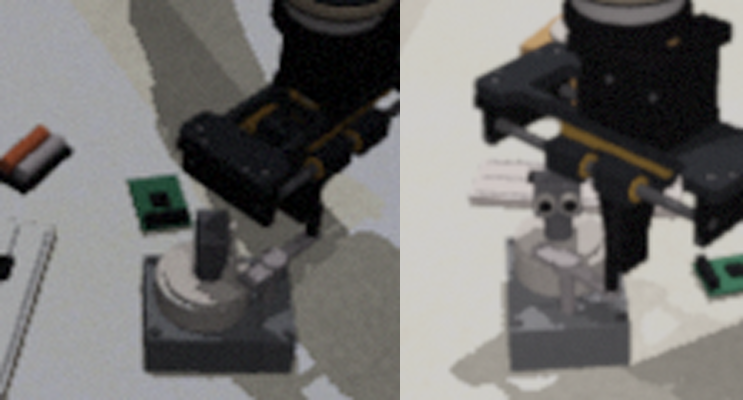

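View pics/m17wrist.png

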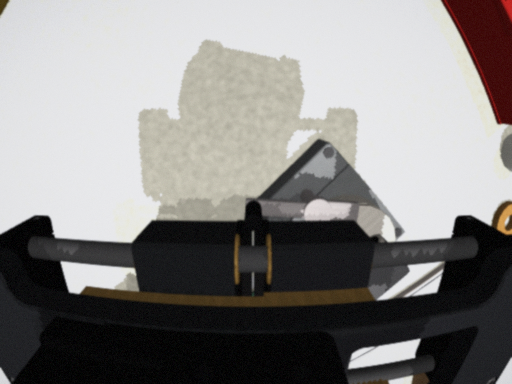

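The keeper is at about 0.88 rad and the peg stays centred on the fingers. Continuing the arc by about 0.6 rad.

```bash
python3 -m inch '[{"rx":0,"ry":0.12,"rz":0,"tx":-4.9,"ty":0,"tz":-1.5,"grip":0},{"rx":0,"ry":0.12,"rz":0,"tx":-4.9,"ty":0,"tz":-1.5,"grip":0},{"rx":0,"ry":0.12,"rz":0,"tx":-4.9,"ty":0,"tz":-1.5,"grip":0},{"rx":0,"ry":0.12,"rz":0,"tx":-4.9,"ty":0,"tz":-1.5,"grip":0},{"rx":0,"ry":0.12,"rz":0,"tx":-4.9,"ty":0,"tz":-1.5,"grip":0},{"rx":0,"ry":0,"rz":0,"tx":0,"ty":0,"tz":0,"grip":0}]'
python3 meas.py m18 keeper_peg
python3 - <<'E'
from h import *
a=cv2.imread('pics/m18scene.png')[120:240,250:370];b=cv2.imread('pics/m18side.png')[160:300,190:310]
cv2.imwrite('pics/m18z.png',np.hstack([cv2.resize(a,(400,400),interpolation=2),cv2.resize(b,(343,400),interpolation=2)]))
E
```

```text
time_s: 23.42
tcp_pos: [0.4796, 0.2275, 0.0859]
ee_rot: [-0.395, 2.009, -2.009]
ft_force: [0.6, 0.4, 0.3]
gripper_width: 0.0006
23.4167 [0.4796 0.2275 0.0859]
keeper_peg scene [([349.2, 193.3], 0.66)]
keeper_peg side [([251.2, 262.9], 0.48)]
keeper_peg wrist [([255.0, 218.2], 0.56)]
    [0.4924 0.232  0.0804] [0.0012 0.0035 0.0025]
   wrist at z: [(0.06, [0.4837, 0.2272, 0.06]), (0.099, [0.4964, 0.2329, 0.099])]
```

View pics/m18z.png

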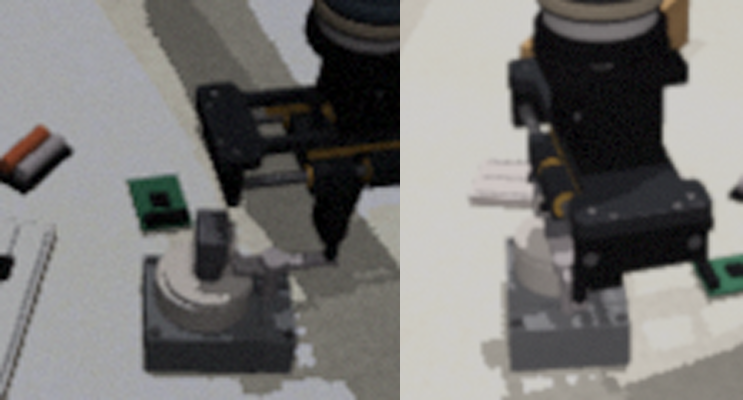

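View pics/m18wrist.png

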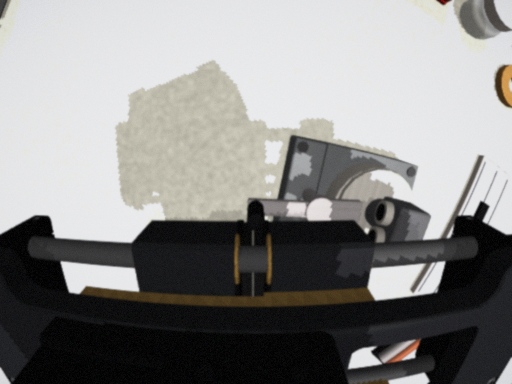

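The keeper is at about 1.40 rad. One more small nudge for margin, then I'll back off.

```bash
python3 -m inch '[{"rx":0,"ry":0.06,"rz":0,"tx":-2.4,"ty":0,"tz":-0.8,"grip":0},{"rx":0,"ry":0.06,"rz":0,"tx":-2.4,"ty":0,"tz":-0.8,"grip":0},{"rx":0,"ry":0,"rz":0,"tx":0,"ty":0,"tz":0,"grip":0}]'
python3 -m inch '[{"rx":0,"ry":0,"rz":0,"tx":6,"ty":0,"tz":0,"grip":0},{"rx":0,"ry":0,"rz":0,"tx":10,"ty":0,"tz":0,"grip":0},{"rx":0,"ry":0,"rz":0,"tx":10,"ty":-10,"tz":0,"grip":0},{"rx":0,"ry":0,"rz":0,"tx":10,"ty":-25,"tz":0,"grip":0},{"rx":0,"ry":0,"rz":0,"tx":10,"ty":-30,"tz":0,"grip":0},{"rx":0,"ry":0,"rz":0,"tx":10,"ty":-30,"tz":0,"grip":0},{"rx":0,"ry":0,"rz":0,"tx":10,"ty":-30,"tz":0,"grip":0},{"rx":0,"ry":0,"rz":0,"tx":10,"ty":-15,"tz":0,"grip":0},{"rx":0,"ry":0,"rz":0,"tx":0,"ty":0,"tz":0,"grip":0}]'
python3 meas.py m19 keeper_peg mast_head mast_centre mirror_post_centre
python3 - <<'E'
from h import *
a=cv2.imread('pics/m19scene.png')[120:240,250:370];b=cv2.imread('pics/m19side.png')[160:300,190:310]
cv2.imwrite('pics/m19z.png',np.hstack([cv2.resize(a,(400,400),interpolation=2),cv2.resize(b,(343,400),interpolation=2)]))
E
```

```text
time_s: 23.97
tcp_pos: [0.4832, 0.2304, 0.086]
ee_rot: [-0.281, 2.078, -2.078]
ft_force: [-0.4, -0.1, -0.5]
gripper_width: 0.0
time_s: 24.72
tcp_pos: [0.4093, 0.2111, 0.2295]
ee_rot: [-0.276, 2.075, -2.073]
ft_force: [-0.7, 0.0, -0.1]
gripper_width: 0.0004
24.7167 [0.4093 0.2111 0.2295]
keeper_peg scene [([311.9, 198.5], 0.63), ([350.7, 197.4], 0.57)]
keeper_peg side [([245.6, 257.2], 0.56)]
keeper_peg wrist [([253.8, 97.9], 0.57)]
    [0.5061 0.1922 0.0604] [0.0423 0.006  0.0416]
   wrist at z: [(0.06, [0.4981, 0.233, 0.06]), (0.099, [0.4956, 0.2325, 0.099])]
mast_head scene [([313.5, 192.0], 0.84)]
mast_head side [([245.3, 224.6], 0.66)]
mast_head wrist [([339.3, 96.2], 0.75)]
    [0.5213 0.1519 0.1009] [0.003  0.004  0.0013]
   wrist at z: [(0.06, [0.5283, 0.1422, 0.06]), (0.099, [0.5223, 0.1525, 0.099])]
mast_centre scene [([310.3, 205.2], 0.6)]
mast_centre side [([245.9, 244.9], 0.67)]
mast_centre wrist [([330.2, 101.5], 0.87), ([254.6, 99.4], 0.39)]
    [0.5201 0.1483 0.0528] [0.0019 0.0022 0.0006]
   wrist at z: [(0.06, [0.5191, 0.1506, 0.06]), (0.099, [0.5142, 0.1599, 0.099])]
mirror_post_centre scene [([182.0, 189.3], 0.58)]
mirror_post_centre side [([251.7, 171.0], 0.87)]
mirror_post_centre wrist []
    [ 0.5525 -0.1537  0.0637] [0.0002 0.0002]
   wrist at z: [(0.06, [0.5535, -0.1615, 0.06]), (0.099, [0.5414, -0.0843, 0.099])]
```

View pics/m19z.png

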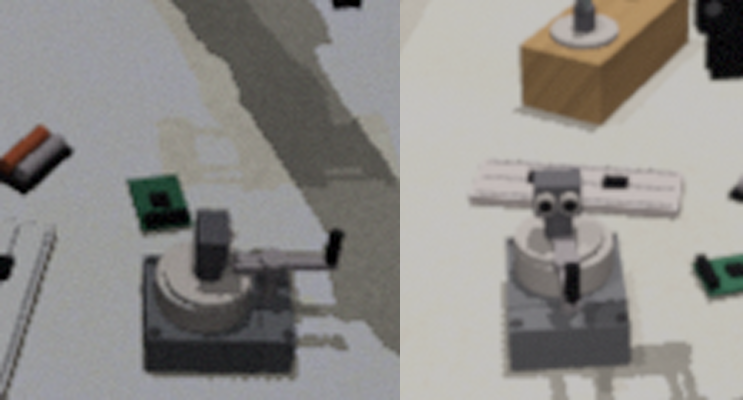

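View pics/m19wrist.png

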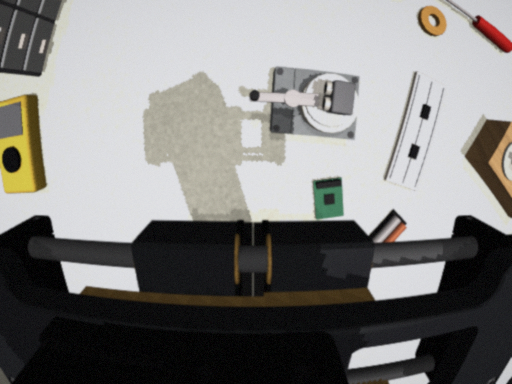

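View pics/m19scene.png

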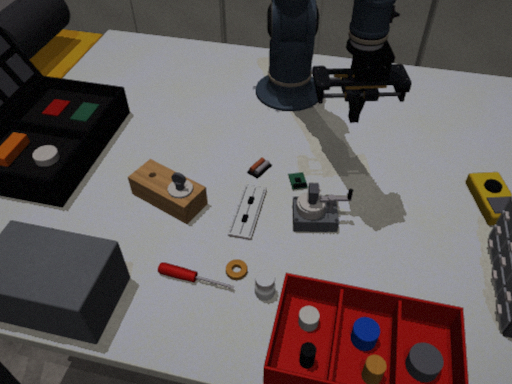

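The wrist view shows the keeper bar lying over the flange within a few degrees of the dock's y axis, at about 1.47 rad. The mast is upright with its flange on the collar, the mirror post stands in the stand, and the gripper is clear of everything. Handing in.

```bash
python3 -c "
from workcell import env
print(env.get_obs()['time_s'],env.hand_in())"
```

```text
the job is handed in; nothing more can be done
25.4667 None
```

I moved the sensor mast from the stand into the dock, swung the keeper over its flange, let go and backed the arm off. I handed in at 25.5 s; no verdict is reported.

- **Fit:** The wrist camera showed the hidden socket as a disc about 3.1 mm in x and 0.9 mm in y from the dock's centre. The pin went in on the first try with almost no force. The flange met the collar at TCP height 0.0828 m, the same as when it stood in the stand, with about 7 N of contact at most.
- **Last checks:** The keeper measured about 1.47 rad, where locked is above 1.2. The mast looks upright in all three views, its head at about (0.521, 0.152, 0.101) m. The mirror post still stands in the stand, and the gripper was clear of everything.
- **Disagreements:**
  - In the last scene picture the network first put the keeper peg on the mast. I took the peg from the wrist view instead, and the keeper's direction in the pictures agrees with it.
  - The network's heights for the mast's mid-point varied by several millimetres, so I relied on the contact height for seating.
  - My first reading of the mast's position was about 10 mm off; I corrected it before gripping.
  - The first move call was refused because its rows were incomplete; nothing moved.

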